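# Tea sticks for every mug

## Robot

A 6-joint arm with a two-finger parallel gripper is mounted at the origin on the work surface. World frame = base frame: x ahead of the robot, y to its left, z up, the work surface at z = 0. Lengths are in m, angles in rad, forces in N, time in s.
With the tool pointing down it reaches from about 0.25 to 0.775 m from the base axis. Payload 4 kg.
Tool frame: the origin (TCP) lies between the finger pads; the fingertips stand 11 mm ahead of it and the grasp point (between the pads) lies 8 mm behind it; z points along the fingers, y is the direction in which the jaws open and shut (so a half turn about z gives the same grasp; the last joint's range is limited). The gripper opens to 94 mm and grips with 3 to 60 N. Pads are 16 mm wide; open, the fingers measure 119 mm over their backs; the gripper's body (75 mm by 177 mm) begins 78 mm behind the grasp point.
Start: joints at [-1.24, 0.087, 1.371, -0, 1.684, -0.103], TCP at [0.231, -0.499, 0.217] pointing down, gripper open.
Joint ranges: [-3.1, 3.1], [-0.76, 2.03], [0.27, 2.55], [-1.08, 4.22], [0.17, 2.65], [-2.57, 2.57]. Speed limits (rad/s): [2.79, 2.79, 3.14, 3.14, 3.14, 3.14].

## Interface

Orientations are given as [roll, pitch, yaw] about the fixed x, y, z axes, in that order (R = Rz(yaw) Ry(pitch) Rx(roll)).
In Python, from bench import get_obs, cams, ticket gives the robot as it stands. The module is installed in compiled form; this text tells all that it offers.
- The arm moves only by the shell command python3 -m crank 'ROWS'. ROWS is JSON, a list of rows, each an object of numbers: "tx", "ty", "tz": the shift along the tool's x, y, z in cm; "twist": the turn about the tool's z in degrees; "grip": the opening, from 0 (shut) to 1 (fully open). In form: [{"tx": .., "ty": .., "tz": .., "twist": .., "grip": ..}, ...]. A call has 1 to 12 rows; each row shifts and turns the commanded pose from where the row before left it, along the tool's axes as they then stand; what a row does not reach is not made up. A row lasts 1/8 s, in which the tool goes at most 62.5 mm and 10.7 degrees, less where a joint would pass 70% of its speed; a pose out of reach is approached as far as the arm can. A call is refused whole if a number of a shift passes 6.25 or a number of a turn 10.7, either way. A call with a gripper value outside its range is refused whole. The fingers move at their own pace and stop on an object; the grip force is fixed at half the most. Time passes only in rows, so rows that do not move let the fingers close. It gives the time, the measured TCP pose, the force and the opening at its end, in the units of the state.
- get_obs(): the state, without advancing time (a new reading comes with each control period).
- cams.snapshot(name): name is "side" or "top" or "wrist"; returns a dict with "frame" (400x640x3 uint8, red, green, blue), "intrinsics" (3x3 intrinsics, pixels), "dist" ([k1, k2, p1, p2, k3] as OpenCV has them; the pictures are not rectified), "R" (3x3) and "t" (3): a world point X has camera coordinates R X + t; the wrist camera has in their place "hand_eye" (4x4, takes a point from camera to tool coordinates, whose origin is the TCP and whose axes are the flange's). Camera axes: x right, y down, z forward; pixel columns grow to the right and rows downward; lengths in m; the calibration is good to about 2 mm. A picture is of the moment at which its call begins: read the wrist's pose just before it. There is no depth.
- ticket.close_job(): hands the job in, once; it reports no verdict.
Trained networks look in a picture, given as the dict that the camera call returned (one of the last four; its "shot" number tells which), for a name from the list of things; names that differ only in an ending like _2 or _b are one class to them, and where a whole thing is asked for, a point or a joint stands for the part that bears it (a point fixed in the world has none). Each returns a list of dicts, best first, with "conf" (0 to 1); they miss things now and then, are a little off and sometimes report something else, mostly with a low value. They report only what shows in the picture. A call takes as long as a camera call. They do not tell look-alikes from the thing itself.
- cams.outline_of(picture, query): "region" (400x640 bool, what is visible of it) and "centre" ([column, row] in pixels, amid what is visible of it).
The state is a dict: "time": time; "joint_positions": joint angles; "qvel": joint speeds; "joint_torque": joint torques, N m; "tool_pos": TCP position; "ee_rot": TCP orientation; "wrist_force": force on the tool from outside, world axes, zero at the start; "wrist_torque": the same for the moment, N m; "width": finger opening in m.
Only numpy, scipy, OpenCV 4.12 (cv2) and the standard library are available. Lean on these libraries where they do the work, as an engineer would, in place of code of your own. Each camera call takes 0.05 s, during which the arm holds its last target.

## Task

Make tea for the house: for every lidded mug on the counter, lift one tea stick up and off its hook and stand it in the mug, foot first through the hole in the lid, down to the bottom. Leave the sticks that are not needed hanging on their hooks, keep the mugs upright and do not push the canister or the milk tin about. When every mug has its stick, press the timer's start button and let it go.

Things in the scene. Friction and masses are not known exactly. Their poses are not given: they have to be found in the camera images.
- rack: Freestanding hook rack of steel rod, fixed: two posts 336 mm apart, a 12 mm crossbar at 254 mm height. Origin on the counter under the middle of the crossbar; z up, y along the crossbar. Five hooks of 5 mm wire, 66 mm apart, reach 60 mm out along the rack's -x, level at 254 mm height (wire axis), then end in a tip that turns up 12 mm, its end 66 mm from the crossbar.
- stick_a_loop (a point): Centre of the flat oblong loop handle of a steel tea stick (five alike, 35 g, loose). Loop 24 mm wide (its y), 44 mm high (its z, up along the stick), 6 mm thick (its x); opening inside 14 x 34 mm. Grip its straight sides, closing along its y. It starts hanging on a hook: the wire passes under the loop's top bar, 14.5 mm above this point. Lifted 13 to 28 mm it can be drawn off past the tip.
- stick_a_tip (a point): Rounded foot of the same tea stick, 130 mm straight below the loop's centre along the stick. The stick is a straight tube 9 mm across, 108 mm long below the loop; 152 mm over all.
- stick_b_loop (a point): Centre of the flat oblong loop handle of a steel tea stick (five alike, 35 g, loose). Loop 24 mm wide (its y), 44 mm high (its z, up along the stick), 6 mm thick (its x); opening inside 14 x 34 mm. Grip its straight sides, closing along its y. It starts hanging on a hook: the wire passes under the loop's top bar, 14.5 mm above this point. Lifted 13 to 28 mm it can be drawn off past the tip.
- stick_b_tip (a point): Rounded foot of the same tea stick, 130 mm straight below the loop's centre along the stick. The stick is a straight tube 9 mm across, 108 mm long below the loop; 152 mm over all.
- stick_c_loop (a point): Centre of the flat oblong loop handle of a steel tea stick (five alike, 35 g, loose). Loop 24 mm wide (its y), 44 mm high (its z, up along the stick), 6 mm thick (its x); opening inside 14 x 34 mm. Grip its straight sides, closing along its y. It starts hanging on a hook: the wire passes under the loop's top bar, 14.5 mm above this point. Lifted 13 to 28 mm it can be drawn off past the tip.
- stick_c_tip (a point): Rounded foot of the same tea stick, 130 mm straight below the loop's centre along the stick. The stick is a straight tube 9 mm across, 108 mm long below the loop; 152 mm over all.
- stick_d_loop (a point): Centre of the flat oblong loop handle of a steel tea stick (five alike, 35 g, loose). Loop 24 mm wide (its y), 44 mm high (its z, up along the stick), 6 mm thick (its x); opening inside 14 x 34 mm. Grip its straight sides, closing along its y. It starts hanging on a hook: the wire passes under the loop's top bar, 14.5 mm above this point. Lifted 13 to 28 mm it can be drawn off past the tip.
- stick_d_tip (a point): Rounded foot of the same tea stick, 130 mm straight below the loop's centre along the stick. The stick is a straight tube 9 mm across, 108 mm long below the loop; 152 mm over all.
- stick_e_loop (a point): Centre of the flat oblong loop handle of a steel tea stick (five alike, 35 g, loose). Loop 24 mm wide (its y), 44 mm high (its z, up along the stick), 6 mm thick (its x); opening inside 14 x 34 mm. Grip its straight sides, closing along its y. It starts hanging on a hook: the wire passes under the loop's top bar, 14.5 mm above this point. Lifted 13 to 28 mm it can be drawn off past the tip.
- stick_e_tip (a point): Rounded foot of the same tea stick, 130 mm straight below the loop's centre along the stick. The stick is a straight tube 9 mm across, 108 mm long below the loop; 152 mm over all.
- mug_a_hole (a point): Centre of the round 14 mm hole in the middle of a mug's lid, at the lid's top (86.5 mm above the counter); z up. Loose blue enamel mug, 80 mm across, about 450 g, with a fixed flat steel lid 4 mm thick, dark rubber round the hole, and a handle on its -x side reaching 66 mm from the axis. Its inside floor is 80.5 mm below this point. None if absent.
- mug_b_hole (a point): Centre of the round 14 mm hole in the middle of a mug's lid, at the lid's top (86.5 mm above the counter); z up. Loose blue enamel mug, 80 mm across, about 450 g, with a fixed flat steel lid 4 mm thick, dark rubber round the hole, and a handle on its -x side reaching 66 mm from the axis. Its inside floor is 80.5 mm below this point. None if absent.
- mug_c_hole (a point): Centre of the round 14 mm hole in the middle of a mug's lid, at the lid's top (86.5 mm above the counter); z up. Loose blue enamel mug, 80 mm across, about 450 g, with a fixed flat steel lid 4 mm thick, dark rubber round the hole, and a handle on its -x side reaching 66 mm from the axis. Its inside floor is 80.5 mm below this point. None if absent.
- mug_d_hole (a point): Centre of the round 14 mm hole in the middle of a mug's lid, at the lid's top (86.5 mm above the counter); z up. Loose blue enamel mug, 80 mm across, about 450 g, with a fixed flat steel lid 4 mm thick, dark rubber round the hole, and a handle on its -x side reaching 66 mm from the axis. Its inside floor is 80.5 mm below this point. None if absent.
- timer_top (a point): Centre of the top of the round grey start button (32 mm across) on the white kitchen timer, a box 75 x 75 x 30 mm fixed to the counter; z up. The button's top stands at 40 mm height.
- timer_button (a joint): Travel of the timer's start button: 0 is out, 0.005 m fully pressed down; a spring (about 1.5 N at first, 5 N fully down) pushes it back. It counts as pressed beyond 0.003.
- canister: Closed red plastic canister with a screw-top lid, 90 mm across, 122 mm high; origin at its underside. Not needed.
- milk_tin: White milk tin, 75 mm across, 81 mm high; origin at its underside. Not needed.
There are look-alikes about, which are no part of the job. What is shaped like the part that bears mug_c_hole but green is not meant.

How it is judged:
On the way, in this order (a step that is already met when the one before it is completed fails the run):
1. a tea stick stands in every mug, through the lid and down to the bottom (((horizontal distance between stick_a_tip and mug_a_hole below 0.045 m and z of stick_a_tip in the frame of mug_a_hole between -0.095 and -0.065 m) or (horizontal distance between stick_b_tip and mug_a_hole below 0.045 m and z of stick_b_tip in the frame of mug_a_hole between -0.095 and -0.065 m) or (horizontal distance between stick_c_tip and mug_a_hole below 0.045 m and z of stick_c_tip in the frame of mug_a_hole between -0.095 and -0.065 m) or (horizontal distance between stick_d_tip and mug_a_hole below 0.045 m and z of stick_d_tip in the frame of mug_a_hole between -0.095 and -0.065 m) or (horizontal distance between stick_e_tip and mug_a_hole below 0.045 m and z of stick_e_tip in the frame of mug_a_hole between -0.095 and -0.065 m)) and ((horizontal distance between stick_a_tip and mug_b_hole below 0.045 m and z of stick_a_tip in the frame of mug_b_hole between -0.095 and -0.065 m) or (horizontal distance between stick_b_tip and mug_b_hole below 0.045 m and z of stick_b_tip in the frame of mug_b_hole between -0.095 and -0.065 m) or (horizontal distance between stick_c_tip and mug_b_hole below 0.045 m and z of stick_c_tip in the frame of mug_b_hole between -0.095 and -0.065 m) or (horizontal distance between stick_d_tip and mug_b_hole below 0.045 m and z of stick_d_tip in the frame of mug_b_hole between -0.095 and -0.065 m) or (horizontal distance between stick_e_tip and mug_b_hole below 0.045 m and z of stick_e_tip in the frame of mug_b_hole between -0.095 and -0.065 m)) and ((horizontal distance between stick_a_tip and mug_c_hole below 0.045 m and z of stick_a_tip in the frame of mug_c_hole between -0.095 and -0.065 m) or (horizontal distance between stick_b_tip and mug_c_hole below 0.045 m and z of stick_b_tip in the frame of mug_c_hole between -0.095 and -0.065 m) or (horizontal distance between stick_c_tip and mug_c_hole below 0.045 m and z of stick_c_tip in the frame of mug_c_hole between -0.095 and -0.065 m) or (horizontal distance between stick_d_tip and mug_c_hole below 0.045 m and z of stick_d_tip in the frame of mug_c_hole between -0.095 and -0.065 m) or (horizontal distance between stick_e_tip and mug_c_hole below 0.045 m and z of stick_e_tip in the frame of mug_c_hole between -0.095 and -0.065 m)) and ((horizontal distance between stick_a_tip and mug_d_hole below 0.045 m and z of stick_a_tip in the frame of mug_d_hole between -0.095 and -0.065 m) or (horizontal distance between stick_b_tip and mug_d_hole below 0.045 m and z of stick_b_tip in the frame of mug_d_hole between -0.095 and -0.065 m) or (horizontal distance between stick_c_tip and mug_d_hole below 0.045 m and z of stick_c_tip in the frame of mug_d_hole between -0.095 and -0.065 m) or (horizontal distance between stick_d_tip and mug_d_hole below 0.045 m and z of stick_d_tip in the frame of mug_d_hole between -0.095 and -0.065 m) or (horizontal distance between stick_e_tip and mug_d_hole below 0.045 m and z of stick_e_tip in the frame of mug_d_hole between -0.095 and -0.065 m))), for 0.3 s.
2. the timer's start button is pressed (beyond 3 mm) (value of joint timer_button above 0.003 m), for 0.05 s.
At the end, for the whole second after the job is handed in: In every mug stands one tea stick, its foot under the lid within 15 mm of the mug's floor; the mugs are upright within 0.12 rad; every other stick still hangs within 30 mm of where it was; the timer's button is out again (under 1.5 mm) (all of step 1 and angle between each of mug_a_hole, mug_b_hole, mug_c_hole, mug_d_hole's own z axis and vertical below 0.12 rad and (distance of stick_a_loop from where it was at the start of the episode below 0.03 m or (height (world z) of stick_a_tip below 0.03 m and angle between stick_a_loop's own z axis and vertical below 0.6 rad)) and (distance of stick_b_loop from where it was at the start of the episode below 0.03 m or (height (world z) of stick_b_tip below 0.03 m and angle between stick_b_loop's own z axis and vertical below 0.6 rad)) and (distance of stick_c_loop from where it was at the start of the episode below 0.03 m or (height (world z) of stick_c_tip below 0.03 m and angle between stick_c_loop's own z axis and vertical below 0.6 rad)) and (distance of stick_d_loop from where it was at the start of the episode below 0.03 m or (height (world z) of stick_d_tip below 0.03 m and angle between stick_d_loop's own z axis and vertical below 0.6 rad)) and (distance of stick_e_loop from where it was at the start of the episode below 0.03 m or (height (world z) of stick_e_tip below 0.03 m and angle between stick_e_loop's own z axis and vertical below 0.6 rad)) and value of joint timer_button below 0.0015 m and velocity of joint timer_button below 0.02 m/s); the robot touches nothing.
It fails at once if a mug is tipped beyond 0.5 rad (angle between any of mug_a_hole, mug_b_hole, mug_c_hole, mug_d_hole's own z axis and vertical above 0.5 rad).
It fails at once if the canister or the milk tin is pushed more than 60 mm (distance of any of canister, milk_tin from where it was at the start of the episode above 0.06 m).
Of mug_a, mug_b, mug_c, mug_d only 3 to 4 are there at a start; the rules pass over those that are not, and their reading is None.
At some moment in a run one of mug_a, mug_b, mug_c, mug_d may be knocked a few centimetres aside while the robot is not near it.
It also fails if it takes over 208 s, if anything falls off the work surface, if the arm or the gripper's body presses on something with over 40 N, if the wrist force passes 120 N, or if a joint passes its speed limit or range.

## Working session

There is one attempt and no reset: what is moved stays moved. The work goes in short steps, Python scripts to look and compute and a shell command to move; the robot and the scene stay as the last step left them, time stands still between calls to the robot, and variables do not carry over. Pictures are saved under pics/ and viewed, and the job is handed in when it is done.

```bash
mkdir -p pics; ls; python3 - <<'E'
from bench import get_obs, cams
import cv2
o=get_obs(); print(o)
for n in ["side","top","wrist"]:
    s=cams.snapshot(n); cv2.imwrite(f"pics/{n}0.png",s["frame"][:,:,::-1])
    print(n,{k:(v.tolist() if hasattr(v,'tolist') else v) for k,v in s.items() if k!="frame"})
E
```

```text
pics
{'time': 0.0, 'joint_positions': array([-1.24011465e+00,  8.79375547e-02,  1.37220434e+00, -2.49230515e-05,
        1.68356642e+00, -1.03075425e-01]), 'qvel': array([-4.60460113e-04,  1.20339241e-03, -2.58749094e-04, -1.44734614e-03,
       -4.87181541e-05,  2.02393092e-04]), 'joint_torque': array([ 1.28579541e-03, -3.40172517e+01, -3.02425575e+01,  7.18101184e-02,
        3.30039219e-02, -1.55009056e-04]), 'tool_pos': array([ 0.23099275, -0.49859044,  0.21533899]), 'ee_rot': array([-3.13948568e+00, -1.93046776e-04,  4.33754115e-01]), 'wrist_force': array([-0.8368331 , -0.46892386, -1.01706852]), 'wrist_torque': array([-0.01066028, -0.0323346 , -0.0093032 ]), 'width': 0.0940209020391616}
side {'intrinsics': [[367.8592290542066, 0.0, 321.2490420595305], [0.0, 367.8592290542066, 202.92093512075448], [0.0, 0.0, 1.0]], 'dist': [0.024709696444866015, 0.0, 0.0, 0.0, 0.0], 'R': [[-0.9507763035729635, -0.30920249645440795, -0.020450837403243646], [-0.19748197467729953, 0.6554570115813276, -0.7289560862263447], [0.23879968643548607, -0.6890355013751015, -0.6842549141972429]], 't': [0.436
[... 340 characters left out ...]
7946, 0.0007754429581331276, -0.13016279782149806], [0.13016274570033917, 0.011930700267383692, -0.9914208581742057]], 't': [0.021816131323715772, 0.499970552766039, 1.2477471686089487], 'shot': 2}
wrist {'intrinsics': [[336.00972977591965, 0.0, 317.90749257206943], [0.0, 336.00972977591965, 201.38923088764784], [0.0, 0.0, 1.0]], 'dist': [-0.06827016540491937, 0.0, 0.0, 0.0, 0.0], 'hand_eye': [[0.00022767013178717099, -0.9596866877885781, -0.2810718937348524, 0.08030775123635073], [0.9999999731598197, 0.00020641353138199238, 0.00010523217756373746, 0.0015287009452843447], [-4.2972877776847255e-05, -0.2810719101490564, 0.959686709024612, -0.1685187191963254], [0.0, 0.0, 0.0, 1.0]], 'shot': 3}
```

View pics/side0.png

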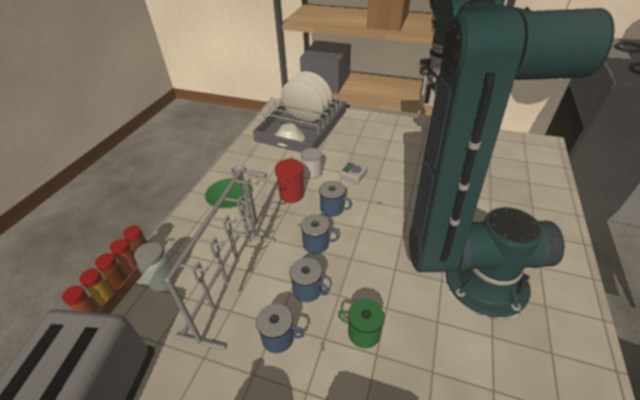

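View pics/top0.png

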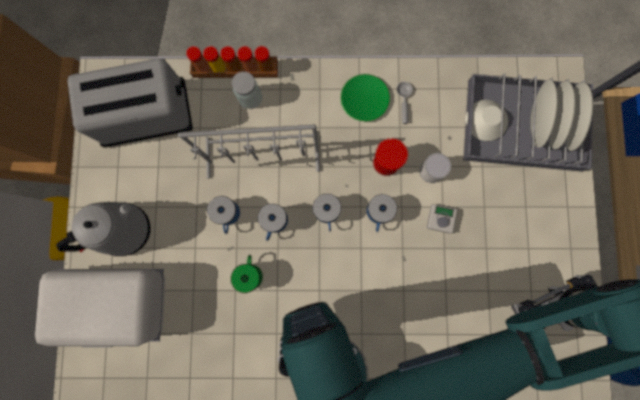

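View pics/wrist0.png

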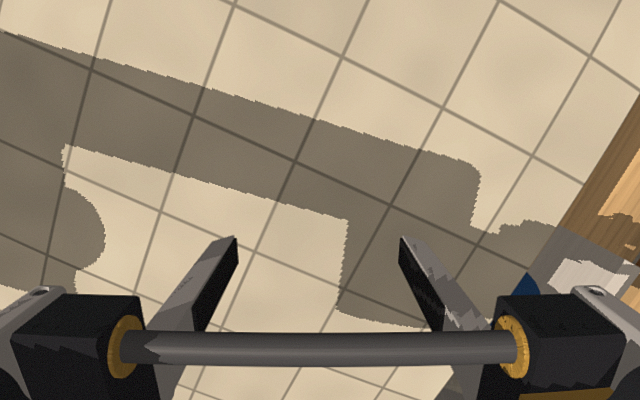

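The side view and the top view agree. There are four blue mugs, in the top view at (223,211), (272,218), (327,208) and (382,209). A green look-alike stands at (245,278), and it is excluded by its colour. The timer is at (443,218). The rack is at the back, roughly (185–320, 130–165), with sticks hanging towards the robot. Next I'll measure these.

```bash
cat > h.py <<'E'
import numpy as np, cv2
from scipy.spatial.transform import Rotation as Ro
from bench import get_obs, cams
def rpy(o): return Ro.from_euler('xyz',o["ee_rot"]).as_matrix()
def snap(n,save=None):
    o=get_obs(); s=cams.snapshot(n)
    if n=="wrist":
        T=np.eye(4);T[:3,:3]=rpy(o);T[:3,3]=o["tool_pos"]
        W=T@s["hand_eye"]; s["R"]=W[:3,:3].T; s["t"]=-s["R"]@W[:3,3]
    s["obs"]=o
    if save: cv2.imwrite(f"pics/{save}.png",s["frame"][:,:,::-1])
    return s
def proj(s,X):
    p,_=cv2.projectPoints(np.atleast_2d(np.float64(X)),cv2.Rodrigues(np.float64(s["R"]))[0],np.float64(s["t"]),np.float64(s["intrinsics"]),np.float64(s["dist"]))
    return p[:,0]
def ray(s,uv):
    n=cv2.undistortPoints(np.float64(uv).reshape(1,1,2),np.float64(s["intrinsics"]),np.float64(s["dist"]))[0,0]
    R=np.array(s["R"]);C=-R.T@np.array(s["t"]);d=R.T@np.r_[n,1];return C,d/np.linalg.norm(d)
def onz(s,uv,z):
    C,d=ray(s,uv);return C+d*(z-C[2])/d[2]
def tri(obs):
    A=np.zeros((3,3));b=np.zeros(3);L=[]
    for s,uv in obs:
        C,d=ray(s,uv);P=np.eye(3)-np.outer(d,d);A+=P;b+=P@C;L.append((C,d))
    X=np.linalg.solve(A,b)
    return X,[round(1e3*np.linalg.norm(np.cross(X-C,d)),1) for C,d in L]
def totool(o,dw):   # world delta (m) -> tool cm
    return np.round(100*rpy(o).T@np.array(dw),2)
def crop(s,name,c,r,k=5):
    u,v=map(int,c);f=s["frame"][max(0,v-r):v+r,max(0,u-r):u+r,::-1]
    k=min(k,600//max(f.shape[:2]));cv2.imwrite(f"pics/{name}.png",cv2.resize(f,None,fx=k,fy=k,interpolation=cv2.INTER_CUBIC))
E
python3 - <<'E'
from h import *
t=snap("top"); s=snap("side")
for q,z in [("mug_a_hole",.0865),("stick_a_loop",.2395),("timer_top",.04),("canister",.122),("milk_tin",.081),("rack",.254)]:
  for n,p in(("top",t),("side",s)):
    for d in cams.outline_of(p,q):
        c=d["centre"];print(q,n,np.round(c,1),round(d["conf"],2),d["region"].sum(),np.round(onz(p,c,z),3))
crop(t,"rackT",(245,150),75,4); crop(s,"rackS",(215,250),80,4)
E
```

```text
mug_a_hole side [330.9 198.4] 0.95 761 [ 0.462 -0.106  0.087]
mug_a_hole side [202.1 284.5] 0.55 238 [0.67  0.278 0.086]
stick_a_loop top [300.3 144.6] 0.47 70 [0.614 0.077 0.24 ]
stick_a_loop side [304.7 279.2] 0.74 1224 [0.394 0.29  0.24 ]
stick_a_loop side [249.  202.4] 0.73 91 [0.596 0.123 0.24 ]
timer_top top [442.1 222.7] 0.55 92 [ 0.432 -0.327  0.04 ]
timer_top side [220.3 259.5] 0.48 331 [0.694 0.168 0.04 ]
timer_top side [354.2 166.8] 0.42 50 [ 0.446 -0.336  0.04 ]
canister top [387.  157.1] 0.97 986 [ 0.609 -0.158  0.122]
canister top [304.1 148.2] 0.52 85 [0.635 0.074 0.122]
canister side [288.1 178.5] 0.95 1073 [ 0.602 -0.118  0.122]
milk_tin side [311.9 163.4] 0.78 542 [ 0.576 -0.261  0.081]
milk_tin side [247.1 216.3] 0.3 212 [0.674 0.031 0.081]
rack top [248.9 138.1] 0.86 1404 [0.628 0.205 0.254]
rack side [195.8 249.4] 0.66 2726 [0.628 0.296 0.254]
```

View pics/rackT.png

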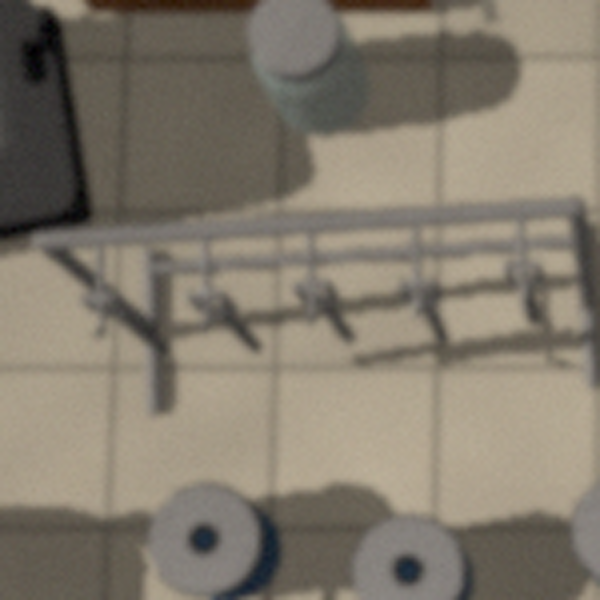

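View pics/rackS.png

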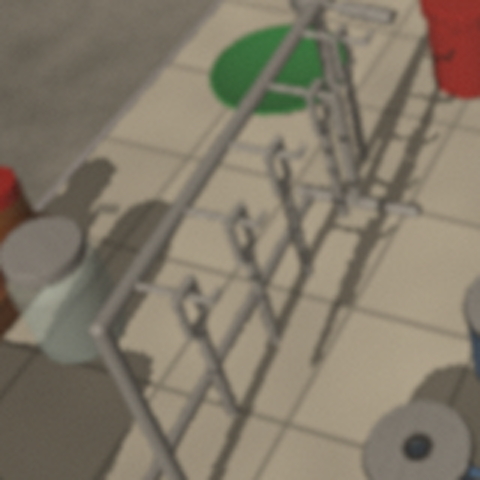

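The top crop shows five hooked sticks, with their loops at about (195,150), (222,151), (249,149), (275,147) and (301,144). The crossbar runs from (180,135) to (315,127). I'll work out the rack pose and the mug holes from these.

```bash
python3 - <<'E'
from h import *
t=snap("top"); s=snap("side")
a=onz(t,(180,134.7),.254);b=onz(t,(315.5,127.2),.254);print(a,b,np.linalg.norm(a-b),"mid",(a+b)/2,"yaw",np.degrees(np.arctan2(-(a-b)[0],(a-b)[1])))
for uv in [(195,150),(222,150.7),(248.7,149.2),(275,147.5),(300.7,143.7)]: print(np.round(onz(t,uv,.2585),4))
# mug holes: dark spot near
for n,cs in(("top",[(222,210),(272,217),(327,208),(382,209)]),("side",[(333,189),(316,222),(306,268),(275,318)])):
  p=t if n=="top" else s
  for c in cs:
    print(n,c,np.round(onz(p,c,.0865),4))
crop(t,"mugsT",(300,212),100,3)
E
```

```text
[0.6367299  0.37803905 0.254     ] [0.65535204 0.03782095 0.254     ] 0.3407273750848923 mid [0.64604097 0.20793    0.254     ] yaw 3.133009038025203
[0.5962 0.3374 0.2585]
[0.5943 0.27   0.2585]
[0.598  0.2036 0.2585]
[0.6022 0.1382 0.2585]
[0.6118 0.0744 0.2585]
top (222, 210) [0.4647 0.308  0.0865]
top (272, 217) [0.4446 0.1654 0.0865]
top (327, 208) [0.4702 0.0095 0.0865]
top (382, 209) [ 0.4673 -0.1463  0.0865]
side (333, 189) [ 0.4681 -0.1494  0.0865]
side (316, 222) [0.4733 0.     0.0865]
side (306, 268) [0.4464 0.1585 0.0865]
side (275, 318) [0.4663 0.3079 0.0865]
```

View pics/mugsT.png

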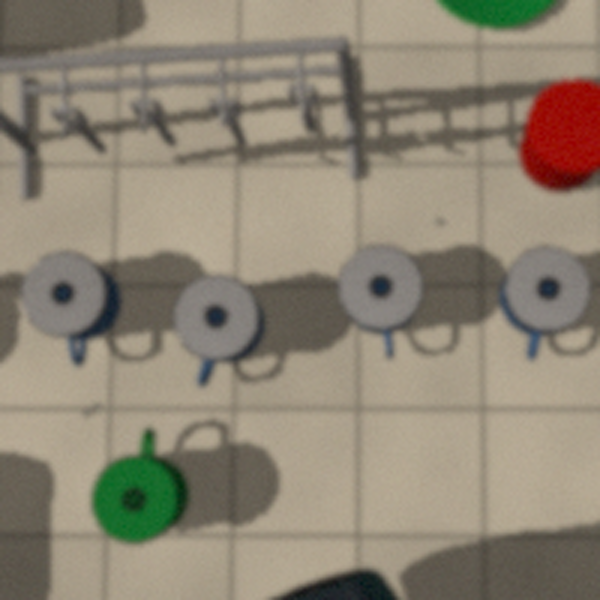

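```bash
python3 -m crank '[{"tz":-3,"twist":5.4,"grip":0.45},{"tz":-3,"twist":5.4},{"tz":-3,"twist":5.4},{"tz":-3,"twist":5.5},{"tz":-3},{}]'; python3 - <<'E'
from h import *
o=get_obs(); print(o["tool_pos"],o["ee_rot"],o["width"]); print(totool(o,[.611-.231,.0744+.4986,.38-o["tool_pos"][2]]))
E
```

```text
[ 0.23119473 -0.49908438  0.21653549] [ 3.14142678e+00 -2.46598677e-05  4.33795290e-01] 0.09408398975559747
[ 58.56 -36.02 -16.35]invalid input at $[0]: expected keys tx, ty, tz, twist, grip
```

```bash
python3 -m crank '[{"tx":0,"ty":0,"tz":-3,"twist":5.4,"grip":0.45},{"tx":0,"ty":0,"tz":-3,"twist":5.4,"grip":0.45},{"tx":0,"ty":0,"tz":-3,"twist":5.4,"grip":0.45},{"tx":0,"ty":0,"tz":-3,"twist":5.5,"grip":0.45},{"tx":0,"ty":0,"tz":-3,"twist":0,"grip":0.45},{"tx":0,"ty":0,"tz":0,"twist":0,"grip":0.45}]'; python3 - <<'E'
from h import *
o=get_obs(); print(o["tool_pos"],o["ee_rot"],o["width"]); print(totool(o,[.611-.231,.0744+.4986,.38-o["tool_pos"][2]]))
E
```

```text
time: 1.7
tool_pos: [0.2314, -0.4998, 0.3694]
ee_rot: [3.136, -0.002, 0.055]
wrist_force: [-0.1, -0.2, 0.3]
width: 0.0427
[ 0.23142323 -0.49976171  0.36942351] [ 3.13572440e+00 -1.67476553e-03  5.51220058e-02] 0.042715830802843205
[ 41.1  -55.11  -1.31]
```

```bash
python3 -m crank '[{"tx":3.4,"ty":-4.6,"tz":0,"twist":0,"grip":0.45},{"tx":3.4,"ty":-4.6,"tz":0,"twist":0,"grip":0.45},{"tx":3.4,"ty":-4.6,"tz":0,"twist":0,"grip":0.45},{"tx":3.4,"ty":-4.6,"tz":0,"twist":0,"grip":0.45},{"tx":3.4,"ty":-4.6,"tz":0,"twist":0,"grip":0.45},{"tx":3.4,"ty":-4.6,"tz":0,"twist":0,"grip":0.45},{"tx":3.4,"ty":-4.6,"tz":0,"twist":0,"grip":0.45},{"tx":3.4,"ty":-4.6,"tz":0,"twist":0,"grip":0.45},{"tx":3.4,"ty":-4.6,"tz":0,"twist":0,"grip":0.45},{"tx":3.4,"ty":-4.6,"tz":0,"twist":0,"grip":0.45},{"tx":3.4,"ty":-4.6,"tz":0,"twist":0,"grip":0.45},{"tx":3.4,"ty":-4.5,"tz":0,"twist":0,"grip":0.45}]'; python3 - <<'E'
from h import *
w=snap("wrist","w1");o=w["obs"];print(o["tool_pos"],o["ee_rot"])
snap("top","t1");snap("side","s1")
E
```

```text
time: 3.2
tool_pos: [0.6087, 0.0753, 0.3643]
ee_rot: [3.141, 0.003, 0.055]
wrist_force: [-0.6, -0.8, 0.1]
width: 0.0418
[0.60873286 0.07531797 0.36432902] [3.14136636e+00 2.66619092e-03 5.52966192e-02]
```

View pics/w1.png

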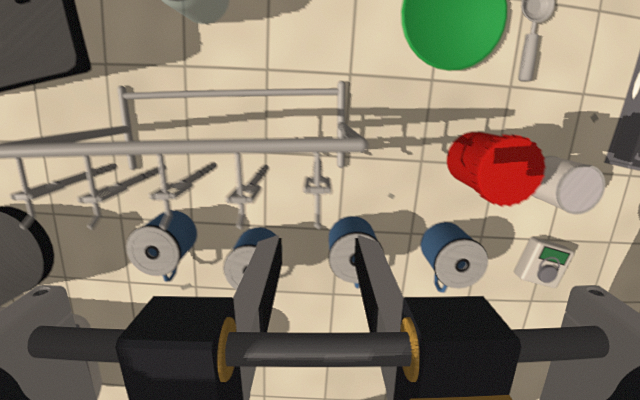

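View pics/s1.png

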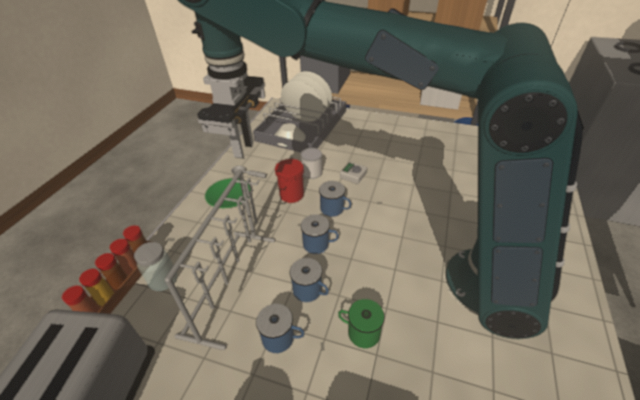

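The wrist view shows the rightmost stick's loop at (317,183) on its hook, with the hook tip at (319,222). The other loops are at about (248,190), (170,192), (95,192) and (22,190). The four mug holes are at (152,252), (254,268), (355,260) and (461,265). Next I'll triangulate the loop.

```bash
python3 - <<'E'
from h import *
w=snap("wrist");t=snap("top")
crop(w,"w1c",(300,185),60,5)
for a,b in [((317,181),(300.7,143.7)),((241,185),(275,147.5)),((164,187),(248.7,149.2))]:
    print(np.round(onz(w,a,.2585),4),np.round(onz(t,b,.2585),4),tri([(w,a),(t,b)]))
a=onz(w,(0,150),.254);b=onz(w,(360,146),.254);print(a,b,np.degrees(np.arctan2(-(a-b)[0],(a-b)[1])))
print("hooktip",onz(w,(318.5,222),.266))
for d in cams.outline_of(w,"stick_a_loop"):print(d["centre"],d["conf"],d["region"].sum())
E
```

```text
[0.627  0.0755 0.2585] [0.6118 0.0744 0.2585] (array([0.61988094, 0.07573039, 0.22840357]), [np.float64(0.6), np.float64(0.6)])
[0.6199 0.1386 0.2585] [0.6022 0.1382 0.2585] (array([0.61109648, 0.1441388 , 0.22553838]), [np.float64(1.8), np.float64(1.8)])
[0.6145 0.2044 0.2585] [0.598  0.2036 0.2585] (array([0.60618661, 0.21178424, 0.2341573 ]), [np.float64(3.9), np.float64(3.9)])
[0.63877765 0.35626085 0.254     ] [0.65748967 0.04193876 0.254     ] 3.406874348971177
hooktip [0.59376669 0.07224801 0.266     ]
[318.2, 185.4] 0.81 393
```

View pics/w1c.png

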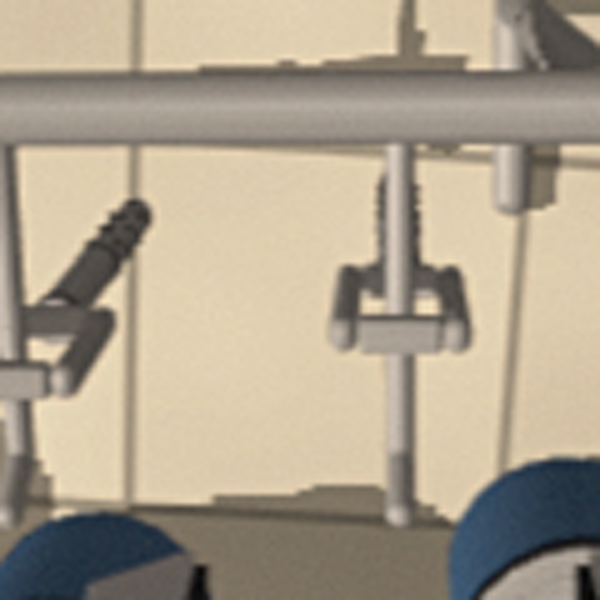

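```bash
python3 - <<'E'
from h import *
w=snap("wrist");o=w["obs"]
L=onz(w,(319.6,191.6),.2595);print("loop",L,"tip",onz(w,(319.6,226.5),.266),"bar",onz(w,(319.6,146),.258),o["tool_pos"])
print(totool(o,[L[0]-o["tool_pos"][0],L[1]-o["tool_pos"][1],.234-o["tool_pos"][2]]))
E
```

```text
loop [0.61686696 0.06952218 0.2595    ] tip [0.58791481 0.06794548 0.266     ] bar [0.65502199 0.07163719 0.258     ] [0.60768901 0.07264146 0.3658652 ]
[ 0.92  0.35 13.19]
```

```bash
python3 -m crank '[{"tx":0.9,"ty":0.2,"tz":0,"twist":0,"grip":0.45},{"tx":0,"ty":0,"tz":2.5,"twist":0,"grip":0.45},{"tx":0,"ty":0,"tz":2.5,"twist":0,"grip":0.45},{"tx":0,"ty":0,"tz":2.0,"twist":0,"grip":0.45},{"tx":0,"ty":0,"tz":0,"twist":0,"grip":0.45}]';  python3 - <<'E'
from h import *
w=snap("wrist","w2");o=w["obs"];print(o["tool_pos"],o["ee_rot"])
E
```

```text
time: 4.18
tool_pos: [0.6167, 0.071, 0.2946]
ee_rot: [3.142, 0.004, 0.054]
wrist_force: [0.6, 0.5, -0.3]
width: 0.0423
[0.61673514 0.07099748 0.29462505] [3.14151526 0.00358089 0.05355231]
```

View pics/w2.png

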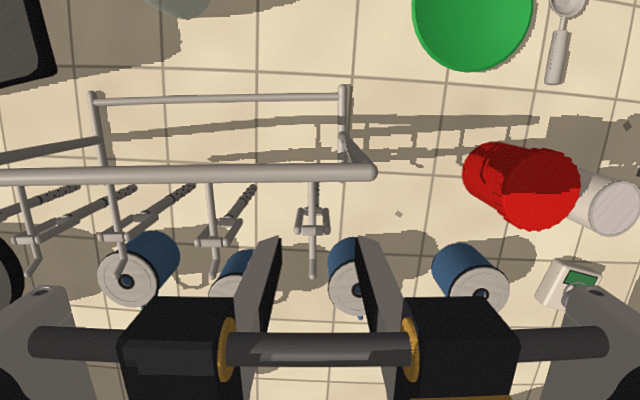

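```bash
python3 - <<'E'
from h import *
w=snap("wrist");o=w["obs"]
crop(w,"w2c",(313,215),50,6)
L=onz(w,(313,222),.2595);print("loop",L,o["tool_pos"])
print(totool(o,[L[0]-o["tool_pos"][0],L[1]-o["tool_pos"][1],.233-o["tool_pos"][2]]))
E
```

```text
loop [0.62409976 0.07262928 0.2595    ] [0.61724126 0.07118043 0.29627478]
[ 0.7  -0.11  6.33]
```

View pics/w2c.png

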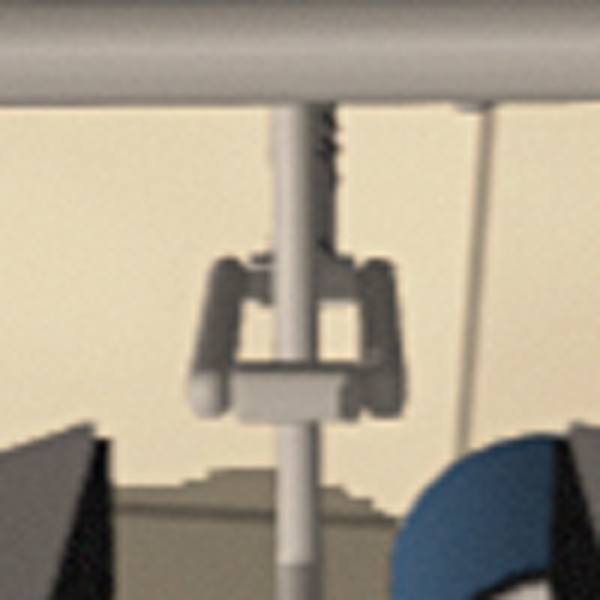

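```bash
python3 -m crank '[{"tx":0,"ty":-0.15,"tz":2.5,"twist":0,"grip":0.45},{"tx":0,"ty":0,"tz":2.5,"twist":0,"grip":0.45},{"tx":0,"ty":0,"tz":1.3,"twist":0,"grip":0.45},{"tx":0,"ty":0,"tz":0,"twist":0,"grip":0.45},{"tx":0,"ty":0,"tz":0,"twist":0,"grip":0.1},{"tx":0,"ty":0,"tz":0,"twist":0,"grip":0.1},{"tx":0,"ty":0,"tz":0,"twist":0,"grip":0.1},{"tx":0,"ty":0,"tz":0,"twist":0,"grip":0.1}]';  python3 - <<'E'
from h import *
w=snap("wrist","w3");o=w["obs"];print(o["tool_pos"],o["ee_rot"],o["width"],o["wrist_force"])
E
```

```text
time: 5.28
tool_pos: [0.6178, 0.0736, 0.2347]
ee_rot: [3.142, -0.002, 0.055]
wrist_force: [0.5, 0.9, 3.5]
width: 0.0241
[0.61775299 0.07362801 0.23468855] [ 3.14153215e+00 -2.41484427e-03  5.51019894e-02] 0.024070754300880088 [0.4896538  0.86572141 3.5068105 ]
```

View pics/w3.png

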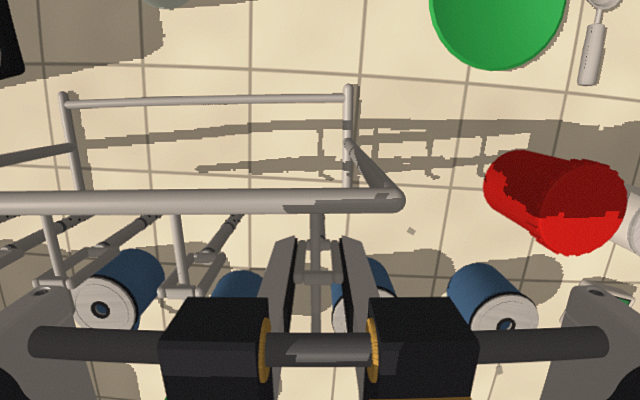

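```bash
python3 -m crank '[{"tx":0,"ty":0,"tz":-1.0,"twist":0,"grip":0.1},{"tx":0,"ty":0,"tz":-1.0,"twist":0,"grip":0.1},{"tx":0,"ty":0,"tz":0,"twist":0,"grip":0.1},{"tx":-1.5,"ty":0,"tz":0,"twist":0,"grip":0.1},{"tx":-1.5,"ty":0,"tz":0,"twist":0,"grip":0.1},{"tx":-1.5,"ty":0,"tz":0,"twist":0,"grip":0.1},{"tx":-1.5,"ty":0,"tz":0,"twist":0,"grip":0.1},{"tx":0,"ty":0,"tz":0,"twist":0,"grip":0.1}]';  python3 - <<'E'
from h import *
w=snap("wrist","w4");o=w["obs"];print(o["tool_pos"],o["ee_rot"],o["width"],o["wrist_force"])
E
```

```text
time: 6.32
tool_pos: [0.5567, 0.0702, 0.2538]
ee_rot: [3.142, -0.001, 0.055]
wrist_force: [0.0, 0.1, 0.0]
width: 0.0236
[0.55669636 0.07024873 0.25384037] [ 3.14150086e+00 -5.88026663e-04  5.51424763e-02] 0.02362153120800786 [0.00193663 0.12594991 0.00872132]
```

View pics/w4.png

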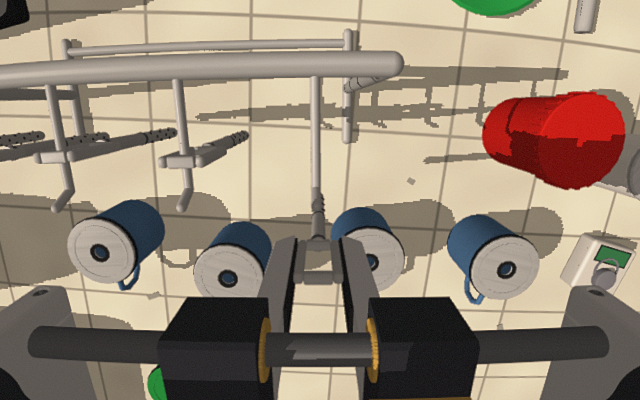

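```bash
python3 - <<'E'
from h import *
o=get_obs();print(totool(o,[.4675-.5565,-.147-.071,0]))
E
python3 -m crank '[{"tx":-1.0,"ty":0,"tz":-1,"twist":0,"grip":0.1},{"tx":-2.0,"ty":2,"tz":-1,"twist":0,"grip":0.1},{"tx":-2.0,"ty":4,"tz":0,"twist":0,"grip":0.1},{"tx":-2.0,"ty":4,"tz":0,"twist":0,"grip":0.1},{"tx":-2.0,"ty":4,"tz":0,"twist":0,"grip":0.1},{"tx":-1.0,"ty":4,"tz":0,"twist":0,"grip":0.1},{"tx":0,"ty":3,"tz":0,"twist":0,"grip":0.1},{"tx":0,"ty":0,"tz":0,"twist":0,"grip":0.1},{"tx":0,"ty":0,"tz":0,"twist":0,"grip":0.1}]';  python3 - <<'E'
from h import *
w=snap("wrist","w5");o=w["obs"];print(o["tool_pos"],o["ee_rot"],o["width"],o["wrist_force"])
crop(w,"w5c",(320,240),100,3)
R=rpy(o);print("pred tip",proj(w,o["tool_pos"]+R@[0,0,.122]))
E
```

```text
[-10.09  21.28  -0.  ]
time: 7.5
tool_pos: [0.4691, -0.1445, 0.2739]
ee_rot: [-3.141, -0.001, 0.055]
wrist_force: [0.7, 0.8, -0.2]
width: 0.0234
[ 0.46912573 -0.14445126  0.2739168 ] [-3.14125846e+00 -5.32183391e-04  5.52535182e-02] 0.023445533623136415 [ 0.68827611  0.75358626 -0.22329416]
pred tip [[315.54267047 197.027998  ]]
```

View pics/w5c.png

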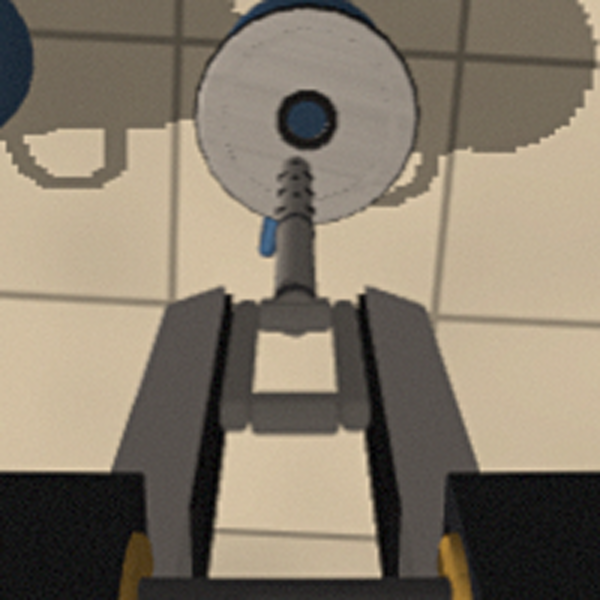

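```bash
cat >> h.py <<'E'
def servo(w,tip,hole,tipz=.1175,hz=.0865):
    """tip=pixel of foot sphere centre, hole pixel -> world positions and required tool shift cm"""
    o=w["obs"];Pt=onz(w,tip,o["tool_pos"][2]-tipz);Ph=onz(w,hole,hz)
    print("tip rel tool",np.round(1e3*rpy(o).T@(Pt-o["tool_pos"]),1),"tip",np.round(Pt,4),"hole",np.round(Ph,4),"shift",totool(o,[Ph[0]-Pt[0],Ph[1]-Pt[1],0]),"foot z",round(Pt[2]-.0045,4))
def axis(w):
    o=w["obs"];R=rpy(o)
    for z in(-.008,.03,.06,.09,.1175): print(z,np.round(proj(w,o["tool_pos"]+R@[0,0,z])[0],1))
E
python3 - <<'E'
from h import *
w=snap("wrist");servo(w,(319,198.3),(322.3,180));axis(w)
E
```

```text
tip rel tool [1.000e-01 3.100e+00 1.175e+02] tip [ 0.4695 -0.1472  0.1564] hole [ 0.4706 -0.1509  0.0865] shift [ 0.09  0.38 -0.  ] foot z 0.1519
-0.008 [314.  263.2]
0.03 [314.6 235.9]
0.06 [315.  220.1]
0.09 [315.3 207.7]
0.1175 [315.5 198.4]
```

```bash
python3 -m crank '[{"tx":0.1,"ty":0.4,"tz":0,"twist":0,"grip":0.1},{"tx":0,"ty":0,"tz":2,"twist":0,"grip":0.1},{"tx":0,"ty":0,"tz":2,"twist":0,"grip":0.1},{"tx":0,"ty":0,"tz":1,"twist":0,"grip":0.1},{"tx":0,"ty":0,"tz":0,"twist":0,"grip":0.1},{"tx":0,"ty":0,"tz":0,"twist":0,"grip":0.1}]';  python3 - <<'E'
from h import *
w=snap("wrist","w6");o=w["obs"];print(o["tool_pos"])
crop(w,"w6c",(320,200),60,5)
E
```

```text
time: 8.35
tool_pos: [0.4707, -0.149, 0.2244]
ee_rot: [3.141, -0.001, 0.055]
wrist_force: [0.8, 0.0, -0.8]
width: 0.024
[ 0.47070516 -0.14896955  0.22441984]
```

View pics/w6c.png

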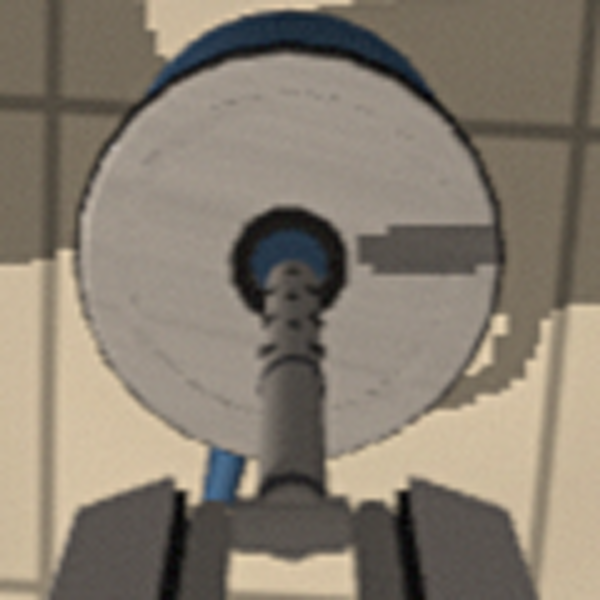

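```bash
python3 - <<'E'
from h import *
w=snap("wrist");servo(w,(318.6,197.4),(317.9,193))
E
```

```text
tip rel tool [  0.9   2.7 117.5] tip [ 0.4721 -0.1518  0.1071] hole [ 0.4706 -0.1513  0.0865] shift [-0.14 -0.06 -0.  ] foot z 0.1026
```

```bash
python3 -m crank '[{"tx":-0.1,"ty":-0.05,"tz":0,"twist":0,"grip":0.1},{"tx":0,"ty":0,"tz":1,"twist":0,"grip":0.1},{"tx":0,"ty":0,"tz":0.8,"twist":0,"grip":0.1},{"tx":0,"ty":0,"tz":0.7,"twist":0,"grip":0.1},{"tx":0,"ty":0,"tz":0.7,"twist":0,"grip":0.1},{"tx":0,"ty":0,"tz":0,"twist":0,"grip":0.1}]';  python3 - <<'E'
from h import *
w=snap("wrist","w7");o=w["obs"];print(o["tool_pos"])
crop(w,"w7c",(320,200),60,5)
E
```

```text
time: 9.2
tool_pos: [0.4688, -0.1483, 0.1905]
ee_rot: [-3.141, 0.001, 0.055]
wrist_force: [0.3, -0.3, -0.5]
width: 0.0236
[ 0.46883465 -0.14826687  0.19054713]
```

View pics/w7c.png

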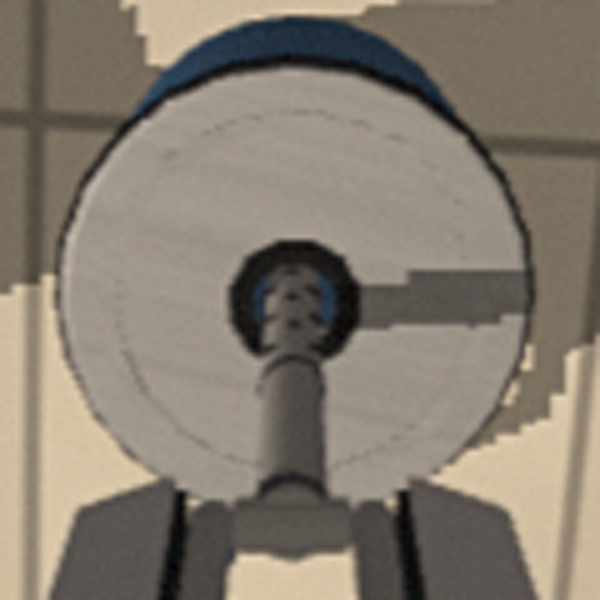

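```bash
python3 -m crank '[{"tx":0,"ty":0,"tz":0.8,"twist":0,"grip":0.1},{"tx":0,"ty":0,"tz":1,"twist":0,"grip":0.1},{"tx":0,"ty":0,"tz":1,"twist":0,"grip":0.1},{"tx":0,"ty":0,"tz":1,"twist":0,"grip":0.1},{"tx":0,"ty":0,"tz":1,"twist":0,"grip":0.1},{"tx":0,"ty":0,"tz":0.8,"twist":0,"grip":0.1},{"tx":0,"ty":0,"tz":0,"twist":0,"grip":0.1}]';  python3 - <<'E'
from h import *
w=snap("wrist","w8");o=w["obs"];print(o["tool_pos"],o["wrist_force"],o["width"])
E
```

```text
time: 10.12
tool_pos: [0.4688, -0.1482, 0.1346]
ee_rot: [-3.141, 0.001, 0.055]
wrist_force: [-0.4, -0.2, 0.3]
width: 0.0235
[ 0.46877855 -0.14823303  0.13455948] [-0.44604234 -0.18498234  0.27095499] 0.023539526193911586
```

View pics/w8.png

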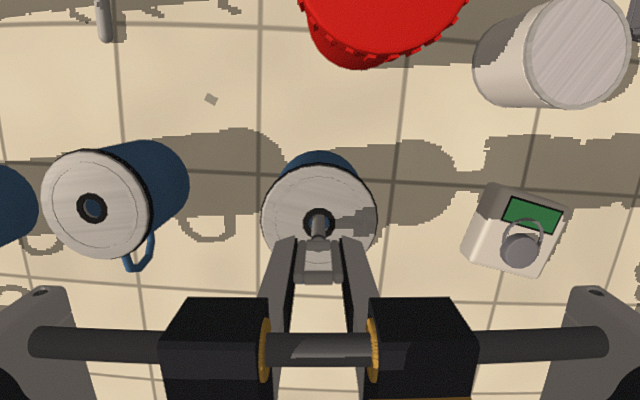

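The stick passes through the hole at (319,225). I'll lower it the last few mm, release and back off.

```bash
python3 -m crank '[{"tx":0,"ty":0,"tz":0.3,"twist":0,"grip":0.1},{"tx":0,"ty":0,"tz":0.2,"twist":0,"grip":0.1},{"tx":0,"ty":0,"tz":0,"twist":0,"grip":0.45},{"tx":0,"ty":0,"tz":0,"twist":0,"grip":0.45},{"tx":0,"ty":0,"tz":0,"twist":0,"grip":0.45},{"tx":0,"ty":0,"tz":-2,"twist":0,"grip":0.45},{"tx":0,"ty":0,"tz":-4,"twist":0,"grip":0.45},{"tx":0,"ty":0,"tz":-4,"twist":0,"grip":0.45},{"tx":0,"ty":0,"tz":-4,"twist":0,"grip":0.45},{"tx":0,"ty":0,"tz":0,"twist":0,"grip":0.45}]';  python3 - <<'E'
from h import *
w=snap("wrist","w9");o=w["obs"];print(o["tool_pos"],o["wrist_force"],o["width"])
print(totool(o,[.614-o["tool_pos"][0],.139-o["tool_pos"][1],.30-o["tool_pos"][2]]))
E
```

```text
time: 11.42
tool_pos: [0.4708, -0.1491, 0.2747]
ee_rot: [3.138, -0.007, 0.055]
wrist_force: [0.3, -0.2, -0.1]
width: 0.0425
[ 0.47079029 -0.14912121  0.27468241] [ 0.29285421 -0.19527867 -0.05810015] 0.04254469763660804
[ 15.9  -27.97  -2.52]
```

View pics/w9.png

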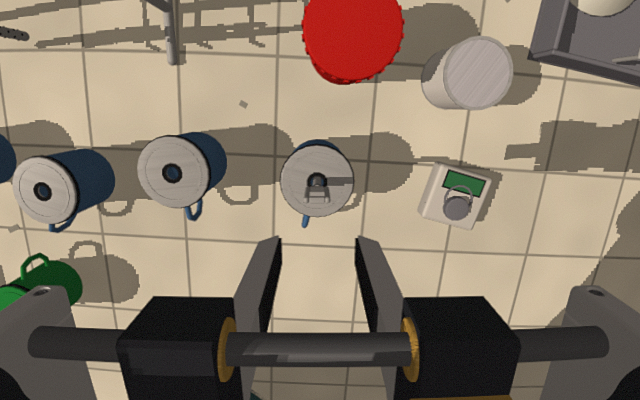

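```bash
python3 -m crank '[{"tx":1,"ty":-1.7,"tz":-1.5,"twist":0,"grip":0.45},{"tx":2,"ty":-3.6,"tz":-1,"twist":0,"grip":0.45},{"tx":2,"ty":-3.6,"tz":0,"twist":0,"grip":0.45},{"tx":2,"ty":-3.6,"tz":0,"twist":0,"grip":0.45},{"tx":2,"ty":-3.6,"tz":0,"twist":0,"grip":0.45},{"tx":2,"ty":-3.6,"tz":0,"twist":0,"grip":0.45},{"tx":2,"ty":-3.6,"tz":0,"twist":0,"grip":0.45},{"tx":2,"ty":-3,"tz":0,"twist":0,"grip":0.45},{"tx":0.9,"ty":-1.7,"tz":0,"twist":0,"grip":0.45},{"tx":0,"ty":0,"tz":0,"twist":0,"grip":0.45}]';  python3 - <<'E'
from h import *
w=snap("wrist","w10");o=w["obs"];print(o["tool_pos"],o["wrist_force"],o["width"])
crop(w,"w10c",(313,215),100,3)
E
```

```text
time: 12.72
tool_pos: [0.6123, 0.1404, 0.2935]
ee_rot: [3.141, 0.003, 0.056]
wrist_force: [0.2, -0.3, -0.3]
width: 0.0423
[0.61229497 0.14042729 0.29345543] [ 0.20813676 -0.25984724 -0.27831271] 0.042306835100546995
```

View pics/w10c.png

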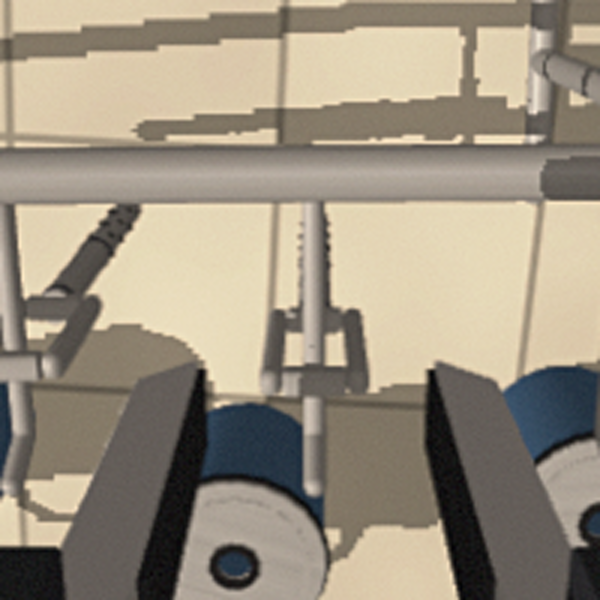

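```bash
python3 - <<'E'
from h import *
w=snap("wrist");o=w["obs"]
L=onz(w,(317.7,241.7),.2595);print("loop",L,"bar",onz(w,(317,173),.258),"tip",onz(w,(317.7,277),.266))
print(totool(o,[L[0]-o["tool_pos"][0],L[1]-o["tool_pos"][1],.233-o["tool_pos"][2]]))
E
```

```text
loop [0.60623439 0.13720437 0.2595    ] bar [0.65153445 0.14014399 0.258     ] tip [0.58396509 0.13597702 0.266     ]
[-0.6   0.19  6.13]
```

```bash
python3 -m crank '[{"tx":-0.6,"ty":0,"tz":0,"twist":0,"grip":0.45},{"tx":0,"ty":0,"tz":2.5,"twist":0,"grip":0.45},{"tx":0,"ty":0,"tz":2.5,"twist":0,"grip":0.45},{"tx":0,"ty":0,"tz":1.1,"twist":0,"grip":0.45},{"tx":0,"ty":0,"tz":0,"twist":0,"grip":0.45},{"tx":0,"ty":0,"tz":0,"twist":0,"grip":0.1},{"tx":0,"ty":0,"tz":0,"twist":0,"grip":0.1},{"tx":0,"ty":0,"tz":0,"twist":0,"grip":0.1},{"tx":0,"ty":0,"tz":0,"twist":0,"grip":0.1}]';  python3 - <<'E'
from h import *
w=snap("wrist","w11");o=w["obs"];print(o["tool_pos"],o["ee_rot"],o["width"],o["wrist_force"])
E
```

```text
time: 13.95
tool_pos: [0.6071, 0.1396, 0.2357]
ee_rot: [-3.142, -0.002, 0.055]
wrist_force: [0.3, 0.3, 3.2]
width: 0.0238
[0.60705887 0.13963556 0.23565213] [-3.14156943e+00 -2.18877066e-03  5.51586384e-02] 0.023805062914689513 [0.33481103 0.32842173 3.23462979]
```

View pics/w11.png

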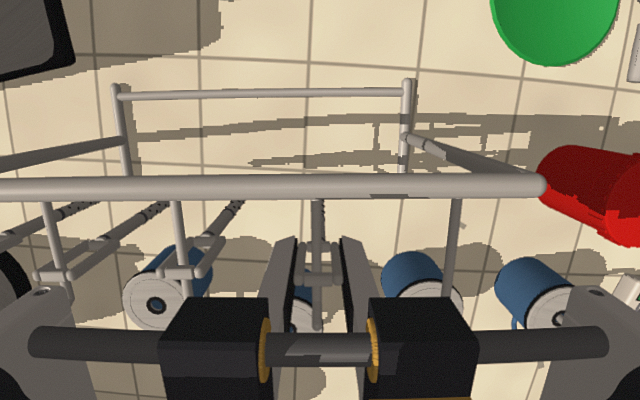

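```bash
python3 -m crank '[{"tx":0,"ty":0,"tz":-1.0,"twist":0,"grip":0.1},{"tx":0,"ty":0,"tz":-1.0,"twist":0,"grip":0.1},{"tx":0,"ty":0,"tz":0,"twist":0,"grip":0.1},{"tx":-1.5,"ty":0,"tz":0,"twist":0,"grip":0.1},{"tx":-1.5,"ty":0,"tz":0,"twist":0,"grip":0.1},{"tx":-1.5,"ty":0,"tz":0,"twist":0,"grip":0.1},{"tx":-1.5,"ty":0,"tz":0,"twist":0,"grip":0.1},{"tx":0,"ty":0,"tz":-1,"twist":0,"grip":0.1},{"tx":0,"ty":0,"tz":-1,"twist":0,"grip":0.1},{"tx":0,"ty":0,"tz":0,"twist":0,"grip":0.1}]';  python3 - <<'E'
from h import *
w=snap("wrist","w12");t=snap("top","t12");o=w["obs"];print(o["tool_pos"],o["ee_rot"],o["width"],o["wrist_force"])
print(totool(o,[.4717-o["tool_pos"][0],.0076-o["tool_pos"][1],0]))
E
```

```text
time: 15.25
tool_pos: [0.5478, 0.1363, 0.2762]
ee_rot: [-3.141, -0.003, 0.055]
wrist_force: [0.5, 0.7, -0.5]
width: 0.0236
[0.54775231 0.13632095 0.27621991] [-3.14143034 -0.00330812  0.05492376] 0.02355692224335547 [ 0.49167816  0.65855105 -0.49840984]
[-8.3  12.44 -0.03]
```

View pics/w12.png

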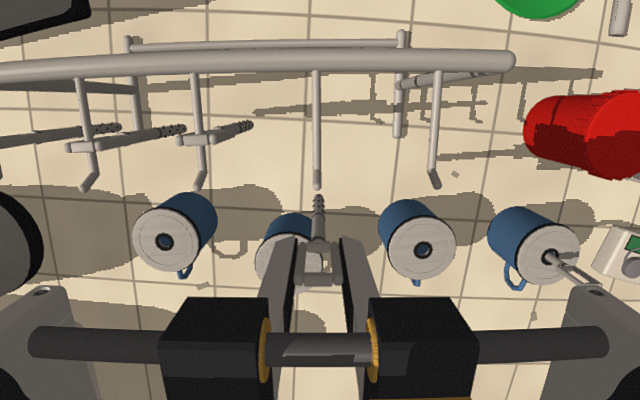

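View pics/t12.png

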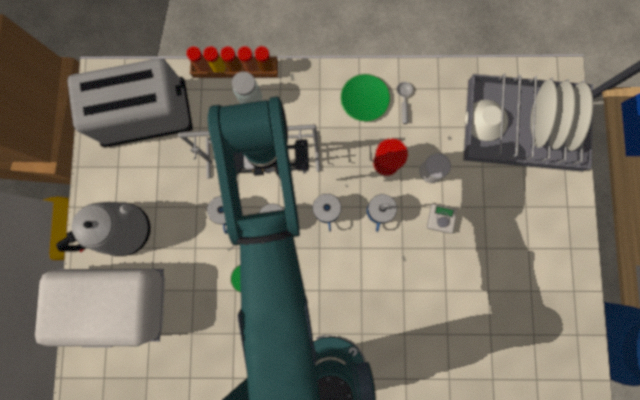

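The second stick is off its hook, with its foot at (318,197) in the wrist view. The first still stands in the right mug, and the mugs haven't moved. I'll carry this one to the third mug, seen at (424,250) in the wrist view.

```bash
python3 -m crank '[{"tx":-2.0,"ty":1,"tz":0,"twist":0,"grip":0.1},{"tx":-2.0,"ty":3,"tz":0,"twist":0,"grip":0.1},{"tx":-2.0,"ty":4,"tz":0,"twist":0,"grip":0.1},{"tx":-1.5,"ty":3,"tz":0,"twist":0,"grip":0.1},{"tx":-0.8,"ty":1.4,"tz":0,"twist":0,"grip":0.1},{"tx":0,"ty":0,"tz":2,"twist":0,"grip":0.1},{"tx":0,"ty":0,"tz":1.5,"twist":0,"grip":0.1},{"tx":0,"ty":0,"tz":0,"twist":0,"grip":0.1},{"tx":0,"ty":0,"tz":0,"twist":0,"grip":0.1}]';  python3 - <<'E'
from h import *
w=snap("wrist","w13");o=w["obs"];print(o["tool_pos"],o["ee_rot"],o["width"],o["wrist_force"])
crop(w,"w13c",(320,200),60,5)
E
```

```text
time: 16.48
tool_pos: [0.471, 0.0082, 0.2397]
ee_rot: [3.142, -0.0, 0.056]
wrist_force: [1.1, -0.1, 0.2]
width: 0.0237
[0.47095889 0.00820562 0.2397472 ] [ 3.14155398e+00 -3.26619349e-04  5.57526389e-02] 0.023701404510221624 [ 1.06762746 -0.10579359  0.15652118]
```

View pics/w13c.png

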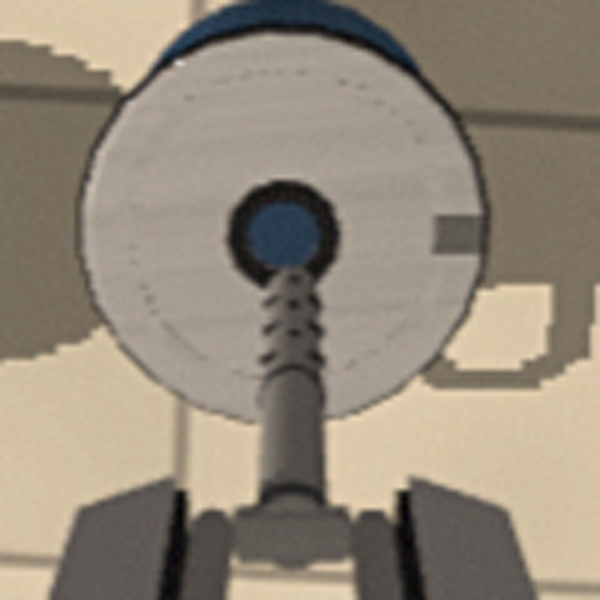

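```bash
python3 - <<'E'
from h import *
w=snap("wrist");servo(w,(318.6,198.4),(316.8,187.2))
E
```

```text
tip rel tool [ -0.    2.7 117.5] tip [0.4713 0.0054 0.1226] hole [0.4726 0.0072 0.0865] shift [ 0.13 -0.17  0.  ] foot z 0.1181
```

```bash
python3 -m crank '[{"tx":0.05,"ty":-0.15,"tz":0,"twist":0,"grip":0.1},{"tx":0,"ty":0,"tz":1.5,"twist":0,"grip":0.1},{"tx":0,"ty":0,"tz":0.7,"twist":0,"grip":0.1},{"tx":0,"ty":0,"tz":0,"twist":0,"grip":0.1},{"tx":0,"ty":0,"tz":0,"twist":0,"grip":0.1}]';  python3 - <<'E'
from h import *
w=snap("wrist","w14");o=w["obs"];print(o["tool_pos"])
crop(w,"w14c",(320,200),60,5)
E
```

```text
time: 17.2
tool_pos: [0.4711, 0.0094, 0.2175]
ee_rot: [3.142, -0.0, 0.055]
wrist_force: [-0.4, 0.5, -1.0]
width: 0.0238
[0.47106927 0.00936324 0.21747011]
```

View pics/w14c.png

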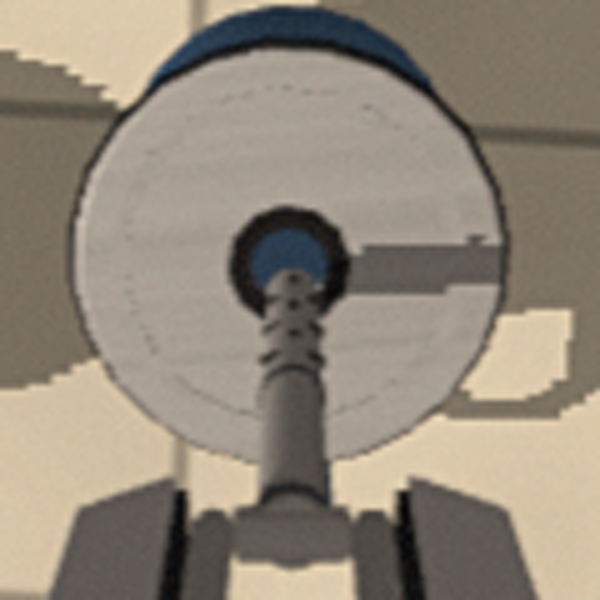

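```bash
python3 - <<'E'
from h import *
w=snap("wrist");servo(w,(318.6,198.4),(318,193.2))
E
```

```text
tip rel tool [ -0.    2.7 117.5] tip [0.4714 0.0066 0.1002] hole [0.4725 0.0072 0.0865] shift [ 0.11 -0.05  0.  ] foot z 0.0957
```

```bash
python3 -m crank '[{"tx":0.1,"ty":-0.05,"tz":0,"twist":0,"grip":0.1},{"tx":0,"ty":0,"tz":0.7,"twist":0,"grip":0.1},{"tx":0,"ty":0,"tz":0.7,"twist":0,"grip":0.1},{"tx":0,"ty":0,"tz":0.6,"twist":0,"grip":0.1},{"tx":0,"ty":0,"tz":0.6,"twist":0,"grip":0.1},{"tx":0,"ty":0,"tz":0,"twist":0,"grip":0.1}]';  python3 - <<'E'
from h import *
w=snap("wrist","w15");o=w["obs"];print(o["tool_pos"])
crop(w,"w15c",(320,200),60,5)
E
```

```text
time: 18.05
tool_pos: [0.4716, 0.01, 0.1906]
ee_rot: [-3.141, 0.001, 0.055]
wrist_force: [0.4, -0.2, -0.8]
width: 0.0237
[0.47163245 0.00997729 0.1906462 ]
```

View pics/w15c.png

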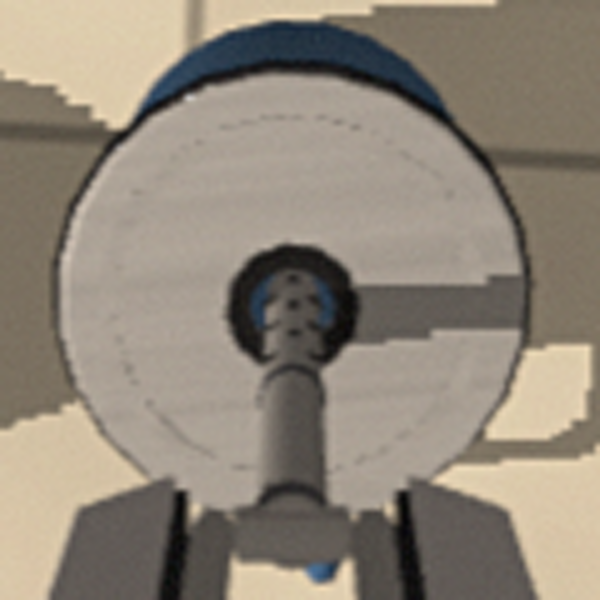

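The foot is centred in the hole and there is no contact force. I'll go down and release.

```bash
python3 -m crank '[{"tx":0,"ty":0,"tz":0.8,"twist":0,"grip":0.1},{"tx":0,"ty":0,"tz":1,"twist":0,"grip":0.1},{"tx":0,"ty":0,"tz":1,"twist":0,"grip":0.1},{"tx":0,"ty":0,"tz":1,"twist":0,"grip":0.1},{"tx":0,"ty":0,"tz":1,"twist":0,"grip":0.1},{"tx":0,"ty":0,"tz":0.8,"twist":0,"grip":0.1},{"tx":0,"ty":0,"tz":0,"twist":0,"grip":0.1}]'; python3 -m crank '[{"tx":0,"ty":0,"tz":0.3,"twist":0,"grip":0.1},{"tx":0,"ty":0,"tz":0.2,"twist":0,"grip":0.1},{"tx":0,"ty":0,"tz":0,"twist":0,"grip":0.45},{"tx":0,"ty":0,"tz":0,"twist":0,"grip":0.45},{"tx":0,"ty":0,"tz":0,"twist":0,"grip":0.45},{"tx":0,"ty":0,"tz":-2,"twist":0,"grip":0.45},{"tx":0,"ty":0,"tz":-4,"twist":0,"grip":0.45},{"tx":0,"ty":0,"tz":-4,"twist":0,"grip":0.45},{"tx":0,"ty":0,"tz":-4,"twist":0,"grip":0.45},{"tx":0,"ty":0,"tz":-2,"twist":0,"grip":0.45},{"tx":0,"ty":0,"tz":0,"twist":0,"grip":0.45}]';  python3 - <<'E'
from h import *
w=snap("wrist","w16");o=w["obs"];print(o["tool_pos"],o["wrist_force"],o["width"])
print(totool(o,[.606-o["tool_pos"][0],.2055-o["tool_pos"][1],.30-o["tool_pos"][2]]))
E
```

```text
time: 18.98
tool_pos: [0.4716, 0.01, 0.1346]
ee_rot: [-3.141, 0.001, 0.055]
wrist_force: [0.3, 0.3, -0.6]
width: 0.0238
time: 20.35
tool_pos: [0.4728, 0.0099, 0.2923]
ee_rot: [3.141, -0.004, 0.055]
wrist_force: [-0.5, 0.1, -1.1]
width: 0.0425
[0.47283321 0.00988647 0.29233298] [-0.51390747  0.13007144 -1.07176209] 0.04251222273959261
[ 14.38 -18.8   -0.72]
```

View pics/w16.png

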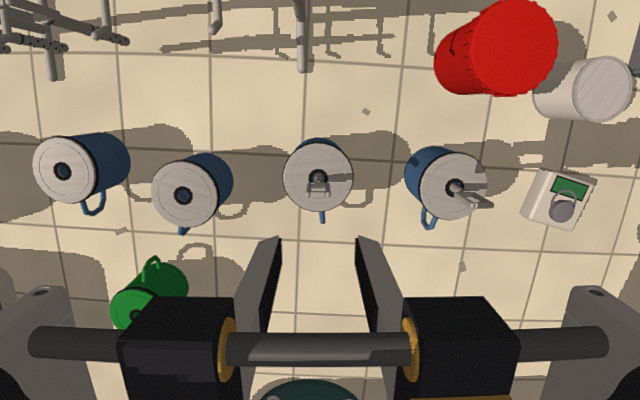

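Two sticks now stand in their mugs. I'll fetch the third from the middle hook.

```bash
python3 -m crank '[{"tx":1,"ty":-1.3,"tz":-0.5,"twist":0,"grip":0.45},{"tx":2.5,"ty":-3,"tz":0,"twist":0,"grip":0.45},{"tx":2.5,"ty":-3.5,"tz":0,"twist":0,"grip":0.45},{"tx":2.5,"ty":-3.5,"tz":0,"twist":0,"grip":0.45},{"tx":2.5,"ty":-3.5,"tz":0,"twist":0,"grip":0.45},{"tx":2.4,"ty":-3,"tz":0,"twist":0,"grip":0.45},{"tx":1,"ty":-1,"tz":0,"twist":0,"grip":0.45},{"tx":0,"ty":0,"tz":0,"twist":0,"grip":0.45},{"tx":0,"ty":0,"tz":0,"twist":0,"grip":0.45}]';  python3 - <<'E'
from h import *
w=snap("wrist","w17");o=w["obs"];print(o["tool_pos"],o["wrist_force"],o["width"])
crop(w,"w17c",(313,215),100,3)
E
```

```text
time: 21.52
tool_pos: [0.6051, 0.2048, 0.2956]
ee_rot: [3.141, 0.0, 0.054]
wrist_force: [-0.7, -0.6, -0.2]
width: 0.0425
[0.605098   0.20476426 0.2955603 ] [-0.66526825 -0.5941057  -0.17988746] 0.04248768043614667
```

View pics/w17c.png

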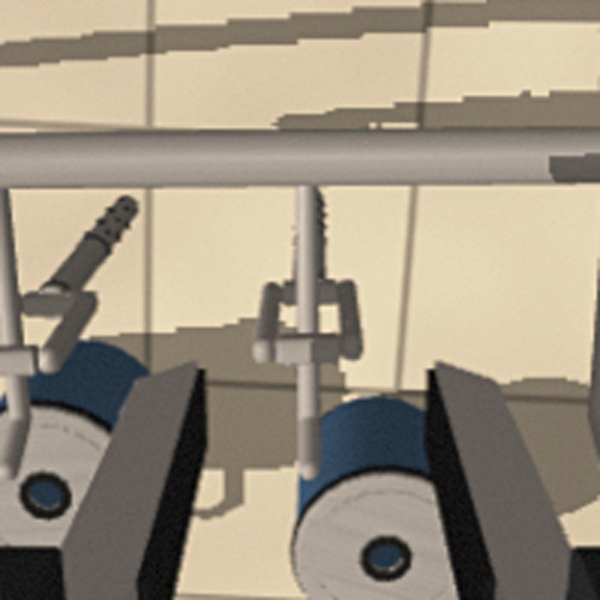

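```bash
python3 - <<'E'
from h import *
w=snap("wrist");o=w["obs"]
L=onz(w,(315.7,231),.2595)
print(L,totool(o,[L[0]-o["tool_pos"][0],L[1]-o["tool_pos"][1],.233-o["tool_pos"][2]]))
E
python3 -m crank '[{"tx":0,"ty":-0.15,"tz":0,"twist":0,"grip":0.45},{"tx":0,"ty":0,"tz":2.5,"twist":0,"grip":0.45},{"tx":0,"ty":0,"tz":2.5,"twist":0,"grip":0.45},{"tx":0,"ty":0,"tz":1.2,"twist":0,"grip":0.45},{"tx":0,"ty":0,"tz":0,"twist":0,"grip":0.45},{"tx":0,"ty":0,"tz":0,"twist":0,"grip":0.1},{"tx":0,"ty":0,"tz":0,"twist":0,"grip":0.1},{"tx":0,"ty":0,"tz":0,"twist":0,"grip":0.1},{"tx":0,"ty":0,"tz":0,"twist":0,"grip":0.1}]';  python3 - <<'E'
from h import *
w=snap("wrist","w18");o=w["obs"];print(o["tool_pos"],o["ee_rot"],o["width"],o["wrist_force"])
E
```

```text
[0.60598608 0.20401669 0.2595    ] [0.08 0.07 6.29]
time: 22.75
tool_pos: [0.6059, 0.2072, 0.2347]
ee_rot: [-3.141, -0.002, 0.055]
wrist_force: [0.8, 0.3, 3.9]
width: 0.0239
[0.60585738 0.20721426 0.23474352] [-3.14127498e+00 -2.38316458e-03  5.50648108e-02] 0.023893032797797302 [0.76550464 0.28452182 3.89665673]
```

View pics/w18.png

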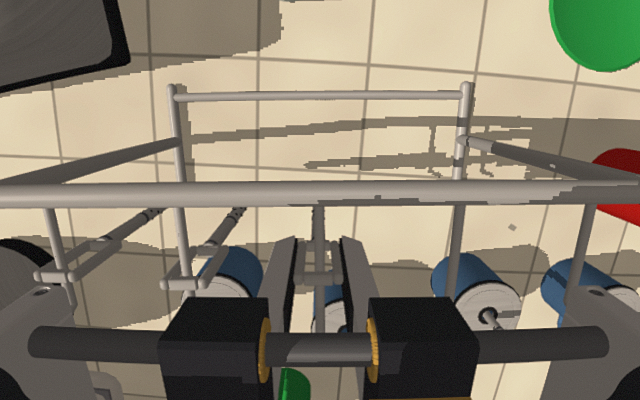

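```bash
python3 -m crank '[{"tx":0,"ty":0,"tz":-1.0,"twist":0,"grip":0.1},{"tx":0,"ty":0,"tz":-1.0,"twist":0,"grip":0.1},{"tx":0,"ty":0,"tz":0,"twist":0,"grip":0.1},{"tx":-1.5,"ty":0,"tz":0,"twist":0,"grip":0.1},{"tx":-1.5,"ty":0,"tz":0,"twist":0,"grip":0.1},{"tx":-1.5,"ty":0,"tz":0,"twist":0,"grip":0.1},{"tx":-1.5,"ty":0,"tz":0,"twist":0,"grip":0.1},{"tx":0,"ty":0,"tz":-1,"twist":0,"grip":0.1},{"tx":0,"ty":0,"tz":-1,"twist":0,"grip":0.1},{"tx":0,"ty":0,"tz":0,"twist":0,"grip":0.1}]';  python3 - <<'E'
from h import *
w=snap("wrist","w19");o=w["obs"];print(o["tool_pos"],o["ee_rot"],o["width"],o["wrist_force"])
print(totool(o,[.446-o["tool_pos"][0],.1634-o["tool_pos"][1],0]))
E
```

```text
time: 24.05
tool_pos: [0.5465, 0.2039, 0.2753]
ee_rot: [-3.141, -0.003, 0.055]
wrist_force: [-1.1, 0.2, -1.6]
width: 0.024
[0.54654601 0.20393276 0.27528341] [-3.14103431 -0.003388    0.0548588 ] 0.024038105177144064 [-1.06593497  0.2383253  -1.5922927 ]
[-10.26   3.5   -0.04]
```

View pics/w19.png

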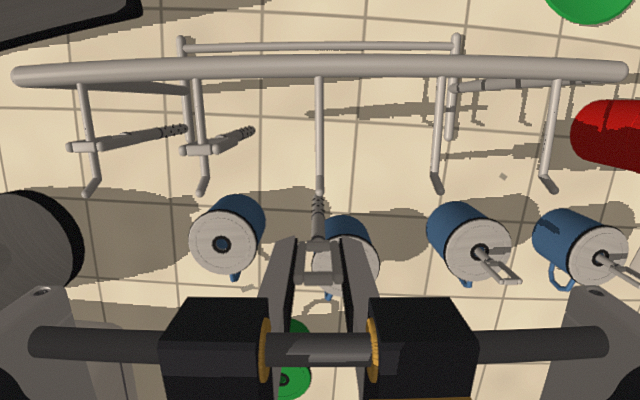

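```bash
python3 -m crank '[{"tx":-1.5,"ty":0.5,"tz":0,"twist":0,"grip":0.1},{"tx":-2.5,"ty":1,"tz":0,"twist":0,"grip":0.1},{"tx":-2.5,"ty":1,"tz":0,"twist":0,"grip":0.1},{"tx":-2.5,"ty":0.7,"tz":0,"twist":0,"grip":0.1},{"tx":-1.2,"ty":0.3,"tz":0,"twist":0,"grip":0.1},{"tx":0,"ty":0,"tz":2,"twist":0,"grip":0.1},{"tx":0,"ty":0,"tz":1.5,"twist":0,"grip":0.1},{"tx":0,"ty":0,"tz":0,"twist":0,"grip":0.1},{"tx":0,"ty":0,"tz":0,"twist":0,"grip":0.1}]';  python3 - <<'E'
from h import *
w=snap("wrist","w20");o=w["obs"];print(o["tool_pos"],o["ee_rot"],o["width"],o["wrist_force"])
crop(w,"w20c",(320,200),60,5)
E
```

```text
time: 25.22
tool_pos: [0.4459, 0.1633, 0.2386]
ee_rot: [3.142, -0.0, 0.055]
wrist_force: [0.3, 0.9, -0.4]
width: 0.0237
[0.44594689 0.16331612 0.23863671] [ 3.14154981e+00 -1.58239644e-04  5.50474119e-02] 0.02367595420807104 [ 0.28047102  0.91886468 -0.41986759]
```

View pics/w20c.png

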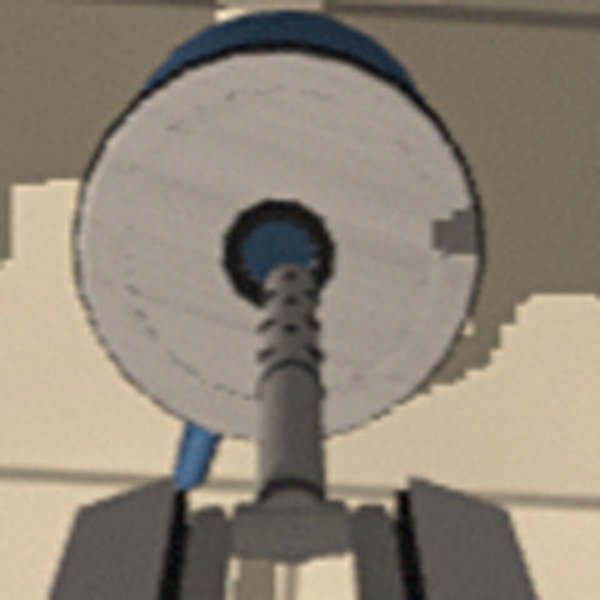

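```bash
python3 - <<'E'
from h import *
w=snap("wrist");servo(w,(318.2,197.8),(315.6,190.8))
E
```

```text
tip rel tool [  0.5   2.4 117.5] tip [0.4468 0.161  0.1215] hole [0.4441 0.1634 0.0865] shift [-0.26 -0.25 -0.  ] foot z 0.117
```

```bash
python3 -m crank '[{"tx":-0.25,"ty":-0.25,"tz":0,"twist":0,"grip":0.1},{"tx":0,"ty":0,"tz":1.5,"twist":0,"grip":0.1},{"tx":0,"ty":0,"tz":0.7,"twist":0,"grip":0.1},{"tx":0,"ty":0,"tz":0,"twist":0,"grip":0.1},{"tx":0,"ty":0,"tz":0,"twist":0,"grip":0.1}]';  python3 - <<'E'
from h import *
w=snap("wrist","w21");o=w["obs"];print(o["tool_pos"])
crop(w,"w21c",(320,200),60,5)
E
```

```text
time: 25.95
tool_pos: [0.4429, 0.1656, 0.2164]
ee_rot: [3.142, 0.0, 0.055]
wrist_force: [0.5, 0.2, -0.9]
width: 0.0236
[0.44294424 0.1655581  0.21643235]
```

View pics/w21c.png

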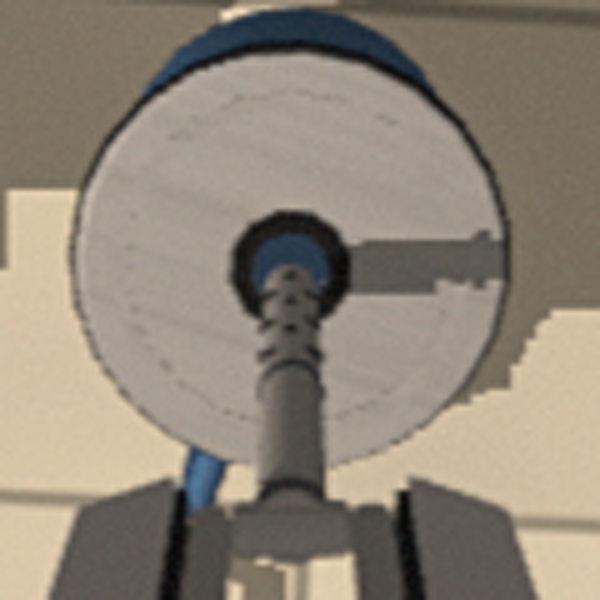

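```bash
python3 - <<'E'
from h import *
w=snap("wrist");servo(w,(318.1,197.8),(318.2,193.7))
E
python3 -m crank '[{"tx":0,"ty":0,"tz":0,"twist":0,"grip":0.1},{"tx":0,"ty":0,"tz":0.7,"twist":0,"grip":0.1},{"tx":0,"ty":0,"tz":0.7,"twist":0,"grip":0.1},{"tx":0,"ty":0,"tz":0,"twist":0,"grip":0.1}]';  python3 - <<'E'
from h import *
w=snap("wrist","w22");o=w["obs"];print(o["tool_pos"])
crop(w,"w22c",(320,200),60,5)
E
```

```text
tip rel tool [  0.5   2.3 117.5] tip [0.4438 0.1633 0.0992] hole [0.4442 0.1633 0.0865] shift [0.04 0.01 0.  ] foot z 0.0947
time: 26.55
tool_pos: [0.4423, 0.1654, 0.2012]
ee_rot: [3.141, 0.002, 0.055]
wrist_force: [-0.1, 0.7, -0.5]
width: 0.0241
[0.44229516 0.16542188 0.20122835]
```

View pics/w22c.png

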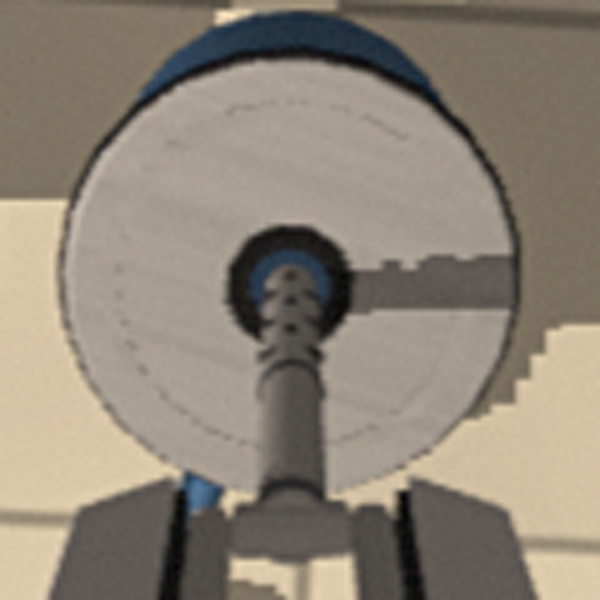

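The foot is entering the hole, centred. I'll go down and release.

```bash
python3 -m crank '[{"tx":0,"ty":0,"tz":0.6,"twist":0,"grip":0.1},{"tx":0,"ty":0,"tz":0.8,"twist":0,"grip":0.1},{"tx":0,"ty":0,"tz":1,"twist":0,"grip":0.1},{"tx":0,"ty":0,"tz":1,"twist":0,"grip":0.1},{"tx":0,"ty":0,"tz":1,"twist":0,"grip":0.1},{"tx":0,"ty":0,"tz":1,"twist":0,"grip":0.1},{"tx":0,"ty":0,"tz":1.2,"twist":0,"grip":0.1},{"tx":0,"ty":0,"tz":0,"twist":0,"grip":0.1}]'; python3 -m crank '[{"tx":0,"ty":0,"tz":0.3,"twist":0,"grip":0.1},{"tx":0,"ty":0,"tz":0.2,"twist":0,"grip":0.1},{"tx":0,"ty":0,"tz":0,"twist":0,"grip":0.45},{"tx":0,"ty":0,"tz":0,"twist":0,"grip":0.45},{"tx":0,"ty":0,"tz":0,"twist":0,"grip":0.45},{"tx":0,"ty":0,"tz":-2,"twist":0,"grip":0.45},{"tx":0,"ty":0,"tz":-4,"twist":0,"grip":0.45},{"tx":0,"ty":0,"tz":-4,"twist":0,"grip":0.45},{"tx":0,"ty":0,"tz":-4,"twist":0,"grip":0.45},{"tx":0,"ty":0,"tz":-2.5,"twist":0,"grip":0.45},{"tx":0,"ty":0,"tz":0,"twist":0,"grip":0.45}]';  python3 - <<'E'
from h import *
w=snap("wrist","w23");o=w["obs"];print(o["tool_pos"],o["wrist_force"],o["width"])
print(totool(o,[.602-o["tool_pos"][0],.2715-o["tool_pos"][1],.296-o["tool_pos"][2]]))
E
```

```text
time: 27.6
tool_pos: [0.4421, 0.1654, 0.135]
ee_rot: [3.141, 0.003, 0.055]
wrist_force: [0.5, -0.1, -0.4]
width: 0.0234
time: 28.98
tool_pos: [0.4439, 0.1658, 0.2989]
ee_rot: [-3.141, -0.005, 0.055]
wrist_force: [-0.5, -0.5, -0.7]
width: 0.0423
[0.4438867  0.165843   0.29893415] [-0.46730534 -0.54150063 -0.69027219] 0.042340072806882824
[16.37 -9.68  0.39]
```

View pics/w23.png

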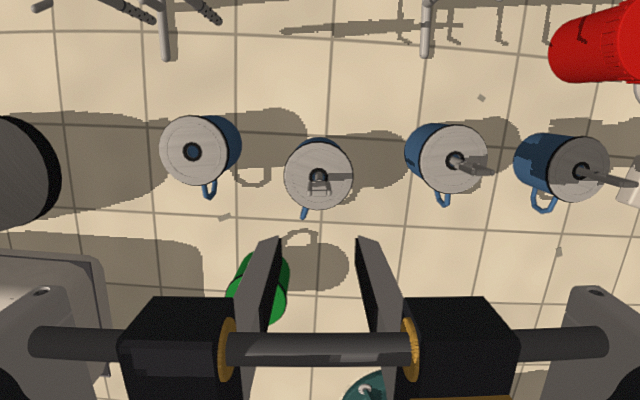

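The third stick is in. I'll fetch the fourth, from the second hook from the left.

```bash
python3 -m crank '[{"tx":1,"ty":-0.7,"tz":0,"twist":0,"grip":0.45},{"tx":3,"ty":-1.8,"tz":0,"twist":0,"grip":0.45},{"tx":3,"ty":-1.8,"tz":0,"twist":0,"grip":0.45},{"tx":3,"ty":-1.8,"tz":0,"twist":0,"grip":0.45},{"tx":3,"ty":-1.8,"tz":0,"twist":0,"grip":0.45},{"tx":2.4,"ty":-1.2,"tz":0,"twist":0,"grip":0.45},{"tx":1,"ty":-0.6,"tz":0,"twist":0,"grip":0.45},{"tx":0,"ty":0,"tz":0,"twist":0,"grip":0.45},{"tx":0,"ty":0,"tz":0,"twist":0,"grip":0.45}]';  python3 - <<'E'
from h import *
w=snap("wrist","w24");o=w["obs"];print(o["tool_pos"],o["wrist_force"],o["width"])
crop(w,"w24c",(313,215),100,3)
E
```

```text
time: 30.15
tool_pos: [0.6008, 0.2712, 0.2965]
ee_rot: [3.141, 0.0, 0.055]
wrist_force: [-0.1, -0.7, 0.5]
width: 0.0427
[0.60079476 0.27117601 0.29650412] [-0.08065715 -0.71129144  0.50193691] 0.04266799278234437
```

View pics/w24c.png

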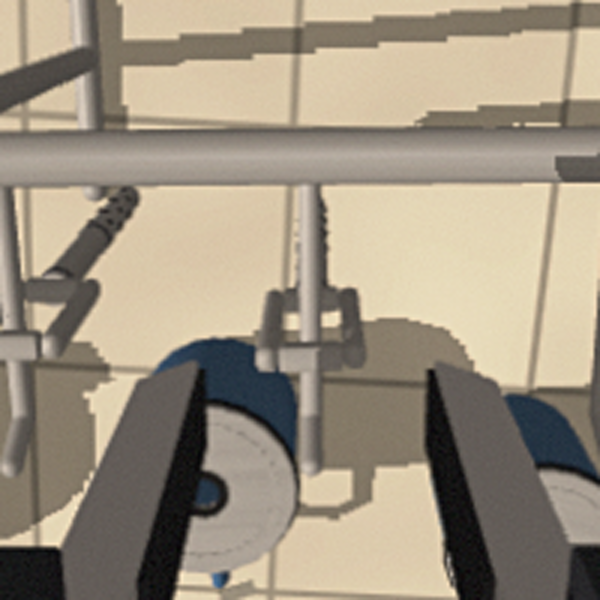

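```bash
python3 -m crank '[{"tx":-0.15,"ty":-0.1,"tz":0,"twist":0,"grip":0.45},{"tx":0,"ty":0,"tz":2.5,"twist":0,"grip":0.45},{"tx":0,"ty":0,"tz":2.5,"twist":0,"grip":0.45},{"tx":0,"ty":0,"tz":1.3,"twist":0,"grip":0.45},{"tx":0,"ty":0,"tz":0,"twist":0,"grip":0.45},{"tx":0,"ty":0,"tz":0,"twist":0,"grip":0.1},{"tx":0,"ty":0,"tz":0,"twist":0,"grip":0.1},{"tx":0,"ty":0,"tz":0,"twist":0,"grip":0.1},{"tx":0,"ty":0,"tz":0,"twist":0,"grip":0.1}]';  python3 - <<'E'
from h import *
w=snap("wrist","w25");o=w["obs"];print(o["tool_pos"],o["ee_rot"],o["width"],o["wrist_force"])
E
```

```text
time: 31.32
tool_pos: [0.6002, 0.2725, 0.2348]
ee_rot: [-3.141, -0.002, 0.055]
wrist_force: [1.0, -0.6, 3.4]
width: 0.0238
[0.60023893 0.2725061  0.23478012] [-3.14103445e+00 -2.29845057e-03  5.50233661e-02] 0.023798079817322876 [ 1.03775645 -0.58413821  3.39220692]
```

View pics/w25.png

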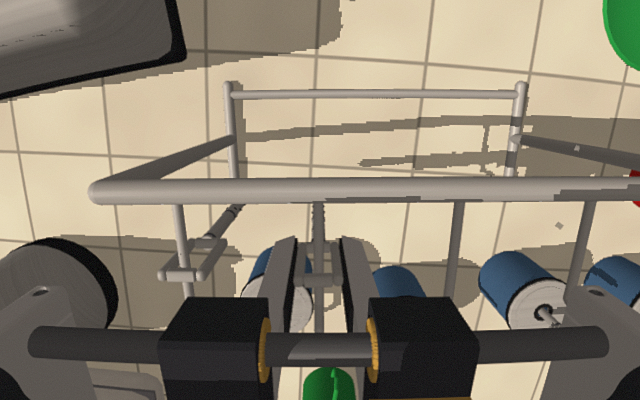

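```bash
python3 -m crank '[{"tx":0,"ty":0,"tz":-1.0,"twist":0,"grip":0.1},{"tx":0,"ty":0,"tz":-1.0,"twist":0,"grip":0.1},{"tx":0,"ty":0,"tz":0,"twist":0,"grip":0.1},{"tx":-1.5,"ty":0,"tz":0,"twist":0,"grip":0.1},{"tx":-1.5,"ty":0,"tz":0,"twist":0,"grip":0.1},{"tx":-1.5,"ty":0,"tz":0,"twist":0,"grip":0.1},{"tx":-1.5,"ty":0,"tz":0,"twist":0,"grip":0.1},{"tx":0,"ty":0,"tz":-1,"twist":0,"grip":0.1},{"tx":0,"ty":0,"tz":-1,"twist":0,"grip":0.1},{"tx":0,"ty":0,"tz":0,"twist":0,"grip":0.1}]';  python3 - <<'E'
from h import *
w=snap("wrist","w26");o=w["obs"];print(o["tool_pos"],o["ee_rot"],o["width"],o["wrist_force"])
print(totool(o,[.466-o["tool_pos"][0],.306-o["tool_pos"][1],0]))
E
```

```text
time: 32.62
tool_pos: [0.541, 0.2693, 0.2752]
ee_rot: [-3.141, -0.003, 0.055]
wrist_force: [0.4, -0.4, -0.6]
width: 0.0236
[0.54096835 0.26928774 0.27518281] [-3.14073007e+00 -3.10656327e-03  5.47798489e-02] 0.023584041013901266 [ 0.35552785 -0.35745029 -0.58216441]
[-7.28 -4.08 -0.02]
```

View pics/w26.png

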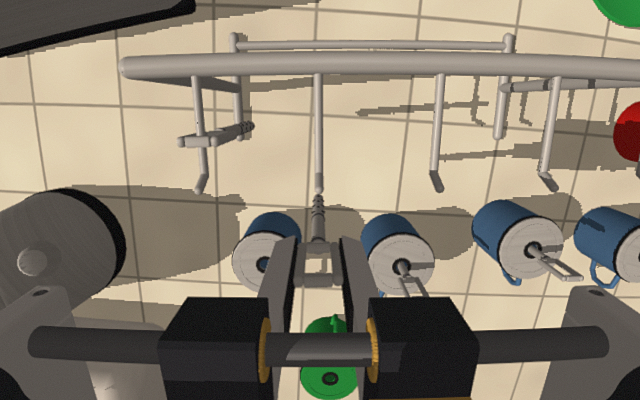

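```bash
python3 -m crank '[{"tx":-1.5,"ty":-0.6,"tz":0,"twist":0,"grip":0.1},{"tx":-2.5,"ty":-1.2,"tz":0,"twist":0,"grip":0.1},{"tx":-2.3,"ty":-1.5,"tz":0,"twist":0,"grip":0.1},{"tx":-1,"ty":-0.8,"tz":0,"twist":0,"grip":0.1},{"tx":0,"ty":0,"tz":2,"twist":0,"grip":0.1},{"tx":0,"ty":0,"tz":1.5,"twist":0,"grip":0.1},{"tx":0,"ty":0,"tz":0,"twist":0,"grip":0.1},{"tx":0,"ty":0,"tz":0,"twist":0,"grip":0.1}]';  python3 - <<'E'
from h import *
w=snap("wrist","w27");o=w["obs"];print(o["tool_pos"],o["ee_rot"],o["width"],o["wrist_force"])
crop(w,"w27c",(320,200),60,5)
E
```

```text
time: 33.67
tool_pos: [0.465, 0.3059, 0.2387]
ee_rot: [-3.142, -0.0, 0.055]
wrist_force: [-0.6, -0.2, -0.1]
width: 0.024
[0.46503851 0.3059384  0.23873834] [-3.14156646e+00 -3.60161068e-04  5.46706056e-02] 0.024016600980203407 [-0.61788273 -0.18660511 -0.14142248]
```

View pics/w27c.png

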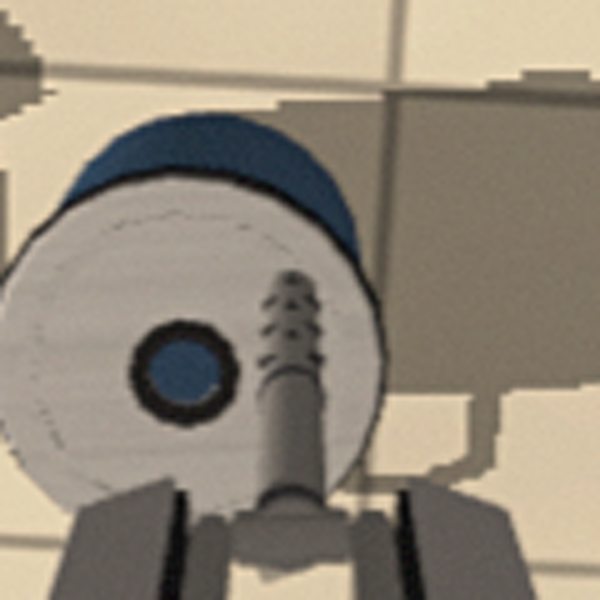

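The mug has been knocked aside: its hole is now at crop (185,373), i.e. pixel (297,214.6). I'll correct for that.

```bash
python3 - <<'E'
from h import *
w=snap("wrist");servo(w,(318.2,198.6),(297,214.6))
E
```

```text
tip rel tool [ -0.2   2.4 117.5] tip [0.4653 0.3037 0.1216] hole [0.4375 0.3235 0.0865] shift [-2.67 -2.13 -0.  ] foot z 0.1171
```

```bash
python3 -m crank '[{"tx":-1.5,"ty":-1.1,"tz":0,"twist":0,"grip":0.1},{"tx":-1.2,"ty":-1.0,"tz":0,"twist":0,"grip":0.1},{"tx":0,"ty":0,"tz":0.7,"twist":0,"grip":0.1},{"tx":0,"ty":0,"tz":0,"twist":0,"grip":0.1},{"tx":0,"ty":0,"tz":0,"twist":0,"grip":0.1}]';  python3 - <<'E'
from h import *
w=snap("wrist","w28");o=w["obs"];print(o["tool_pos"])
crop(w,"w28c",(320,200),60,5)
E
```

```text
time: 34.4
tool_pos: [0.4367, 0.3253, 0.2311]
ee_rot: [3.141, 0.0, 0.055]
wrist_force: [-0.2, -0.9, 0.2]
width: 0.0236
[0.43667987 0.32529061 0.23112152]
```

View pics/w28c.png

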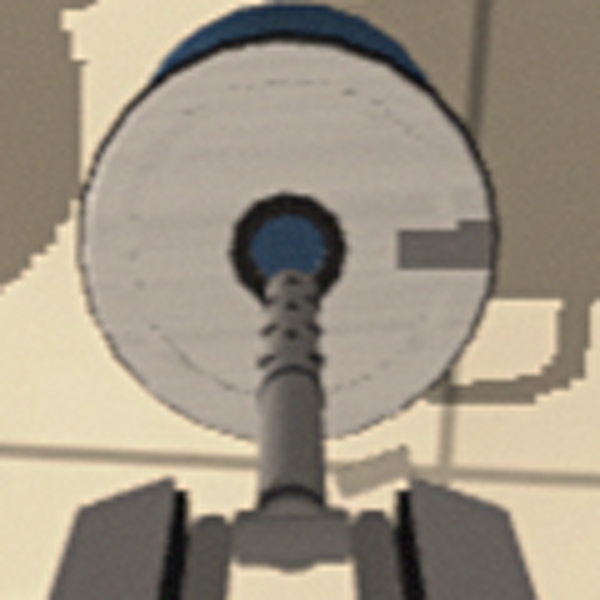

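```bash
python3 - <<'E'
from h import *
w=snap("wrist");servo(w,(318.2,198.6),(317.6,190))
E
python3 -m crank '[{"tx":0.05,"ty":-0.05,"tz":0,"twist":0,"grip":0.1},{"tx":0,"ty":0,"tz":0.8,"twist":0,"grip":0.1},{"tx":0,"ty":0,"tz":0.6,"twist":0,"grip":0.1},{"tx":0,"ty":0,"tz":0,"twist":0,"grip":0.1},{"tx":0,"ty":0,"tz":0,"twist":0,"grip":0.1}]';  python3 - <<'E'
from h import *
w=snap("wrist","w29");o=w["obs"];print(o["tool_pos"])
crop(w,"w29c",(320,200),60,5)
E
```

```text
tip rel tool [ -0.2   2.4 117.5] tip [0.4368 0.3229 0.1138] hole [0.4376 0.3234 0.0865] shift [ 0.09 -0.05 -0.  ] foot z 0.1093
time: 35.12
tool_pos: [0.437, 0.326, 0.2174]
ee_rot: [3.141, 0.0, 0.055]
wrist_force: [-0.1, -0.4, 0.5]
width: 0.0239
[0.43704982 0.32601866 0.21737709]
```

View pics/w29c.png

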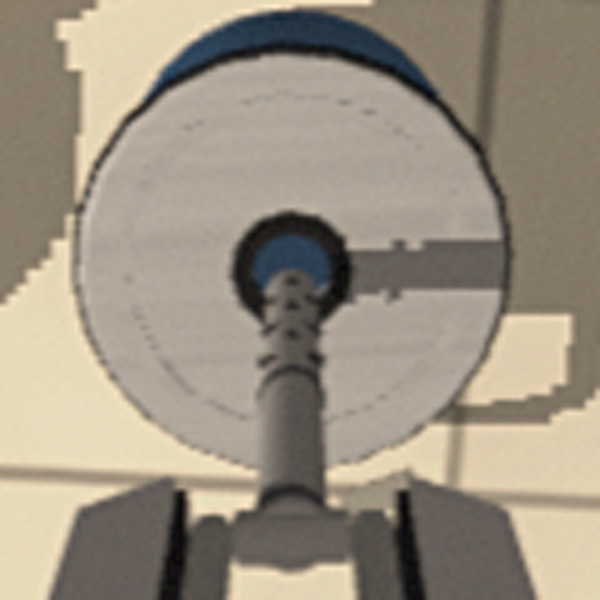

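```bash
python3 -m crank '[{"tx":0.05,"ty":0,"tz":0,"twist":0,"grip":0.1},{"tx":0,"ty":0,"tz":0.7,"twist":0,"grip":0.1},{"tx":0,"ty":0,"tz":0.7,"twist":0,"grip":0.1},{"tx":0,"ty":0,"tz":0.6,"twist":0,"grip":0.1},{"tx":0,"ty":0,"tz":0.6,"twist":0,"grip":0.1},{"tx":0,"ty":0,"tz":0,"twist":0,"grip":0.1}]';  python3 - <<'E'
from h import *
w=snap("wrist","w30");o=w["obs"];print(o["tool_pos"])
crop(w,"w30c",(320,200),60,5)
E
```

```text
time: 35.92
tool_pos: [0.4372, 0.3258, 0.1906]
ee_rot: [3.141, 0.001, 0.055]
wrist_force: [-0.2, -0.8, 0.1]
width: 0.0235
[0.43720706 0.32584234 0.19056554]
```

View pics/w30c.png

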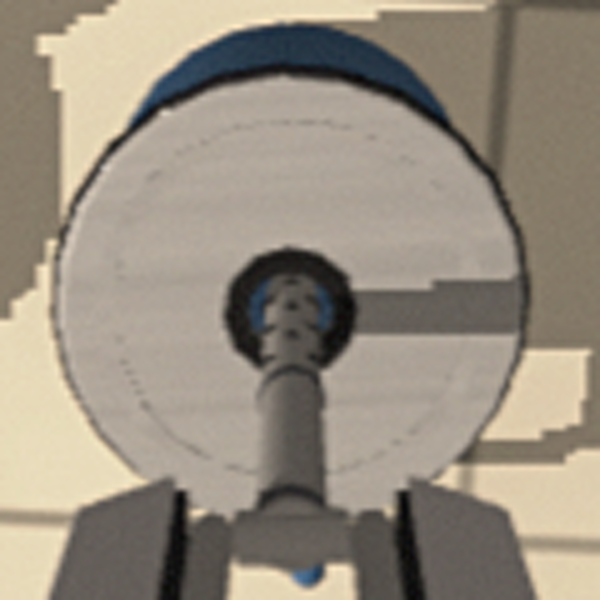

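It is centred in the hole. I'll go down and release.

```bash
python3 -m crank '[{"tx":0,"ty":0,"tz":0.8,"twist":0,"grip":0.1},{"tx":0,"ty":0,"tz":1,"twist":0,"grip":0.1},{"tx":0,"ty":0,"tz":1,"twist":0,"grip":0.1},{"tx":0,"ty":0,"tz":1,"twist":0,"grip":0.1},{"tx":0,"ty":0,"tz":1,"twist":0,"grip":0.1},{"tx":0,"ty":0,"tz":0.8,"twist":0,"grip":0.1},{"tx":0,"ty":0,"tz":0,"twist":0,"grip":0.1}]'; python3 -m crank '[{"tx":0,"ty":0,"tz":0.3,"twist":0,"grip":0.1},{"tx":0,"ty":0,"tz":0.2,"twist":0,"grip":0.1},{"tx":0,"ty":0,"tz":0,"twist":0,"grip":0.45},{"tx":0,"ty":0,"tz":0,"twist":0,"grip":0.45},{"tx":0,"ty":0,"tz":0,"twist":0,"grip":0.45},{"tx":0,"ty":0,"tz":-2,"twist":0,"grip":0.45},{"tx":0,"ty":0,"tz":-4,"twist":0,"grip":0.45},{"tx":0,"ty":0,"tz":-4,"twist":0,"grip":0.45},{"tx":0,"ty":0,"tz":-4,"twist":0,"grip":0.45},{"tx":0,"ty":0,"tz":-2,"twist":0,"grip":0.45},{"tx":0,"ty":0,"tz":0,"twist":0,"grip":0.45}]';  python3 - <<'E'
from h import *
w=snap("wrist","w31");o=w["obs"];print(o["tool_pos"],o["wrist_force"],o["width"])
t=snap("top","t31");s=snap("side","s31");crop(t,"t31c",(330,180),140,2);crop(s,"s31c",(290,250),100,3)
E
```

```text
time: 36.85
tool_pos: [0.4371, 0.3258, 0.1345]
ee_rot: [3.141, 0.002, 0.055]
wrist_force: [-0.7, -0.4, -0.9]
width: 0.024
time: 38.22
tool_pos: [0.4383, 0.3265, 0.2927]
ee_rot: [-3.14, -0.004, 0.055]
wrist_force: [-0.2, -0.0, 0.3]
width: 0.0423
[0.43828389 0.32647709 0.29269091] [-0.20039898 -0.03610028  0.2730547 ] 0.04232124163005973
```

View pics/w31.png

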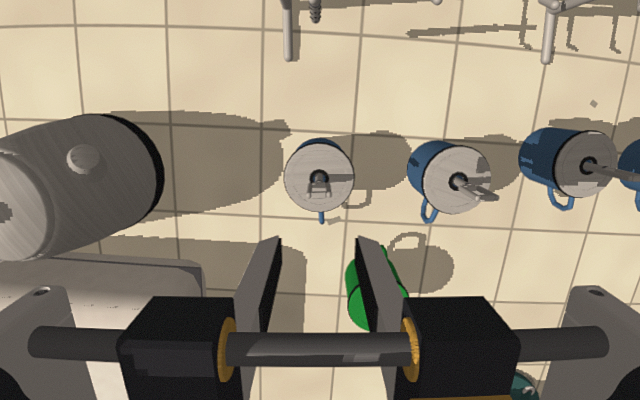

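View pics/s31c.png

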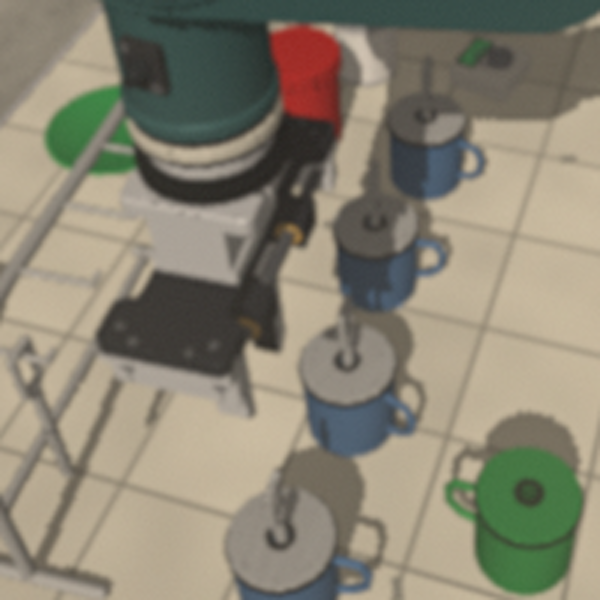

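View pics/t31.png

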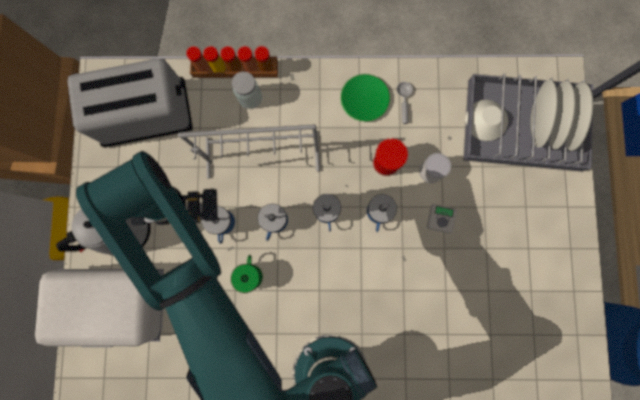

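All four blue mugs hold sticks, and one stick is left on the rack's leftmost hook. Next is the timer. I'll shut the fingers and move over it.

```bash
python3 - <<'E'
from h import *
o=get_obs();print(totool(o,[.42-o["tool_pos"][0],-.327-o["tool_pos"][1],0]))
E
python3 -m crank '[{"tx":-0.2,"ty":2.5,"tz":0,"twist":0,"grip":0},{"tx":-0.5,"ty":5.8,"tz":0,"twist":0,"grip":0},{"tx":-0.5,"ty":5.8,"tz":0,"twist":0,"grip":0},{"tx":-0.5,"ty":5.8,"tz":0,"twist":0,"grip":0},{"tx":-0.5,"ty":5.8,"tz":0,"twist":0,"grip":0},{"tx":-0.5,"ty":5.8,"tz":0,"twist":0,"grip":0},{"tx":-0.5,"ty":5.8,"tz":0,"twist":0,"grip":0},{"tx":-0.5,"ty":5.8,"tz":0,"twist":0,"grip":0},{"tx":-0.5,"ty":5.8,"tz":0,"twist":0,"grip":0},{"tx":-0.5,"ty":5.8,"tz":0,"twist":0,"grip":0},{"tx":-0.5,"ty":5.8,"tz":0,"twist":0,"grip":0},{"tx":-0.2,"ty":4.7,"tz":0,"twist":0,"grip":0}]';  python3 - <<'E'
from h import *
w=snap("wrist","w32");o=w["obs"];print(o["tool_pos"],o["wrist_force"],o["width"])
crop(w,"w32c",(320,180),60,5)
for d in cams.outline_of(w,"timer_top"):print(d["centre"],d["conf"],d["region"].sum(),onz(w,d["centre"],.04))
E
```

```text
[-5.31 65.09  0.1 ]
time: 39.88
tool_pos: [0.4185, -0.3298, 0.2883]
ee_rot: [-3.139, 0.002, 0.054]
wrist_force: [0.7, -0.2, -0.3]
width: 0.0006
[ 0.41851164 -0.32979538  0.2883418 ] [ 0.67235925 -0.19104116 -0.33094054] 0.0006002152968746799
[319.1, 158.5] 0.72 490 [ 0.43276586 -0.33207132  0.04      ]
```

View pics/w32.png

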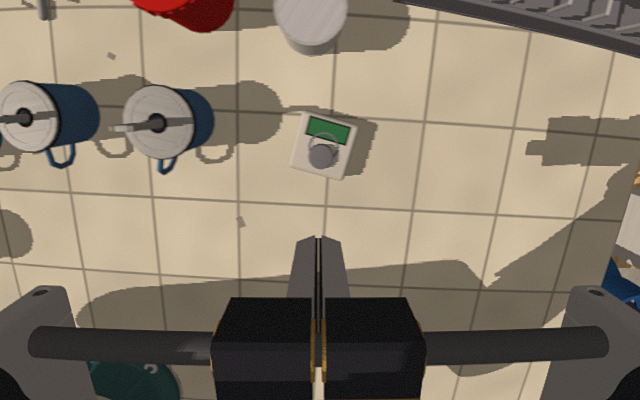

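View pics/w32c.png

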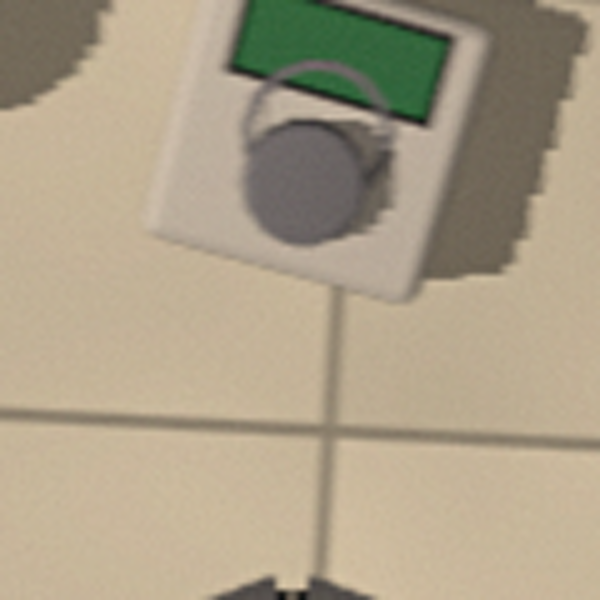

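```bash
python3 - <<'E'
from h import *
w=snap("wrist");o=w["obs"];P=onz(w,(320.6,156.4),.04);print(P,o["tool_pos"],totool(o,P-o["tool_pos"]))
E
```

```text
[ 0.43484992 -0.33536245  0.04      ] [ 0.41818589 -0.33142022  0.2868217 ] [ 1.76  0.55 24.67]
```

```bash
python3 -m crank '[{"tx":1.7,"ty":0.35,"tz":1,"twist":0,"grip":0},{"tx":0,"ty":0,"tz":4,"twist":0,"grip":0},{"tx":0,"ty":0,"tz":4,"twist":0,"grip":0},{"tx":0,"ty":0,"tz":4,"twist":0,"grip":0},{"tx":0,"ty":0,"tz":4,"twist":0,"grip":0},{"tx":0,"ty":0,"tz":3,"twist":0,"grip":0},{"tx":0,"ty":0,"tz":1.5,"twist":0,"grip":0},{"tx":0,"ty":0,"tz":0,"twist":0,"grip":0},{"tx":0,"ty":0,"tz":0,"twist":0,"grip":0}]';  python3 - <<'E'
from h import *
w=snap("wrist","w33");s=snap("side","s33");crop(s,"s33c",(350,170),50,6)
for i in range(4):print(get_obs()["tool_pos"],get_obs()["wrist_force"]);snap("side")
E
```

```text
time: 41.15
tool_pos: [0.4379, -0.3309, 0.0771]
ee_rot: [3.139, -0.002, 0.056]
wrist_force: [0.2, -0.1, 0.8]
width: 0.0003
[ 0.4377219  -0.33119728  0.07731856] [0.28811562 0.6847028  0.89856222]
[ 0.43756918 -0.3311927   0.07714459] [ 1.26120457 -0.2544257   0.37148251]
[ 0.43735608 -0.33113123  0.07689533] [ 0.51623925  0.06494359 -1.26370027]
[ 0.43718036 -0.33103369  0.07662752] [-0.2653534  -0.26446317  1.07342046]
```

View pics/w33.png

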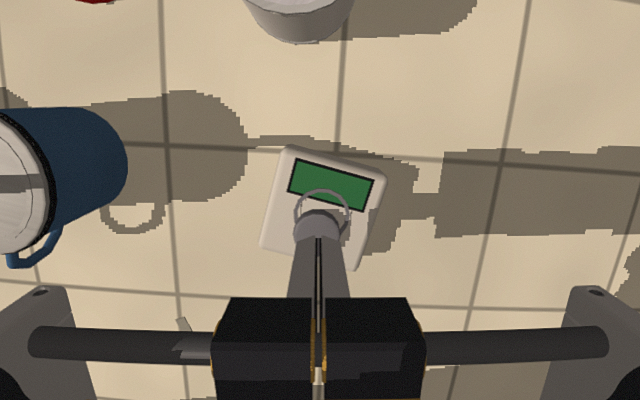

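View pics/s33c.png

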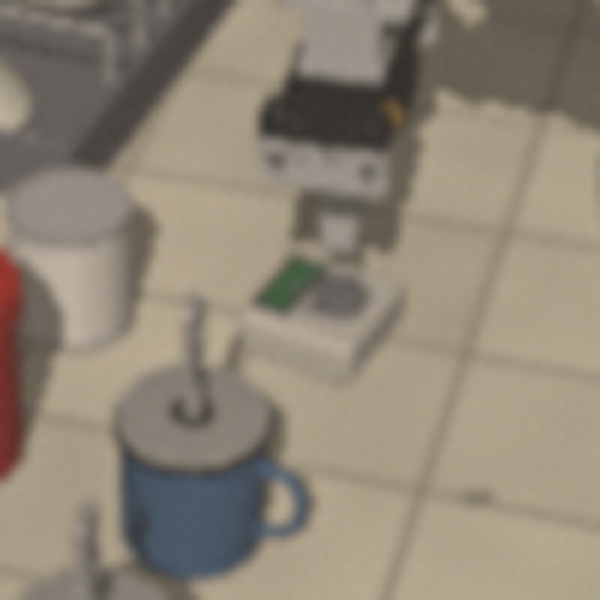

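```bash
python3 - <<'E'
from h import *
w=snap("wrist");o=w["obs"];R=rpy(o);print(o["tool_pos"],proj(w,o["tool_pos"]+R@[0,0,o["tool_pos"][2]-.04]),proj(w,o["tool_pos"]+R@[0,0,.011]))
crop(w,"w34c",(318,220),50,6)
E
```

```text
[ 0.43701548 -0.33094116  0.07633168] [[314.69243997 232.25549367]] [[314.30633032 248.32366742]]
```

View pics/w34c.png

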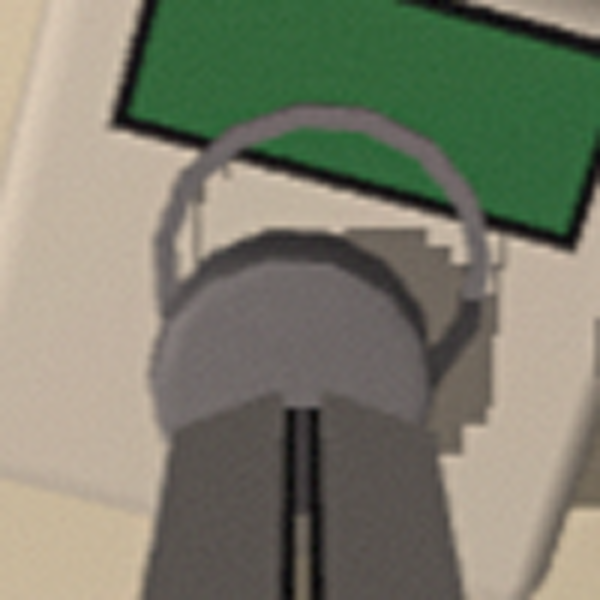

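```bash
python3 -m crank '[{"tx":-0.4,"ty":0,"tz":1,"twist":0,"grip":0},{"tx":0,"ty":0,"tz":0.9,"twist":0,"grip":0},{"tx":0,"ty":0,"tz":0.4,"twist":0,"grip":0},{"tx":0,"ty":0,"tz":0,"twist":0,"grip":0},{"tx":0,"ty":0,"tz":0,"twist":0,"grip":0},{"tx":0,"ty":0,"tz":0,"twist":0,"grip":0}]';python3 -m crank '[{"tx":0,"ty":0,"tz":0.2,"twist":0,"grip":0},{"tx":0,"ty":0,"tz":0,"twist":0,"grip":0},{"tx":0,"ty":0,"tz":0,"twist":0,"grip":0}]'
```

```text
time: 42.25
tool_pos: [0.4329, -0.3309, 0.0528]
ee_rot: [3.141, -0.0, 0.055]
wrist_force: [0.3, 0.5, 0.1]
width: 0.0004
time: 42.62
tool_pos: [0.433, -0.331, 0.0509]
ee_rot: [3.141, -0.001, 0.055]
wrist_force: [0.2, -0.4, 1.6]
width: 0.0003
```

```bash
python3 -m crank '[{"tx":0,"ty":0,"tz":0.3,"twist":0,"grip":0},{"tx":0,"ty":0,"tz":0,"twist":0,"grip":0},{"tx":0,"ty":0,"tz":0,"twist":0,"grip":0}]';python3 -m crank '[{"tx":0,"ty":0,"tz":0.15,"twist":0,"grip":0},{"tx":0,"ty":0,"tz":0,"twist":0,"grip":0},{"tx":0,"ty":0,"tz":0,"twist":0,"grip":0}]'; python3 - <<'E'
from h import *
for i in range(4): o=get_obs();print(o["tool_pos"][2],o["wrist_force"][2]);snap("wrist","w35")
E
```

```text
time: 43.0
tool_pos: [0.433, -0.331, 0.048]
ee_rot: [3.141, -0.001, 0.055]
wrist_force: [0.1, -0.2, 3.6]
width: 0.0007
time: 43.38
tool_pos: [0.433, -0.331, 0.0463]
ee_rot: [3.141, -0.001, 0.055]
wrist_force: [1.1, -0.9, 5.0]
width: 0.0005
0.046329348282914136 5.022919334173198
0.04629594760310034 4.785373474679032
0.046270481640943655 4.8557873600504635
0.04626423019849763 4.715599078756921
```

The button is fully down, at about 5 N. I'll release it, raise the arm and check everything.

```bash
python3 -m crank '[{"tx":0,"ty":0,"tz":-1,"twist":0,"grip":0},{"tx":0,"ty":0,"tz":-4,"twist":0,"grip":0},{"tx":0,"ty":0,"tz":-5,"twist":0,"grip":0},{"tx":0,"ty":0,"tz":-5,"twist":0,"grip":0},{"tx":0,"ty":0,"tz":-5,"twist":0,"grip":0},{"tx":-1,"ty":2,"tz":-3,"twist":0,"grip":0},{"tx":-2,"ty":4,"tz":0,"twist":0,"grip":0},{"tx":-3,"ty":4,"tz":0,"twist":0,"grip":0},{"tx":-2,"ty":4,"tz":0,"twist":0,"grip":0},{"tx":0,"ty":0,"tz":0,"twist":0,"grip":0},{"tx":0,"ty":0,"tz":0,"twist":0,"grip":0},{"tx":0,"ty":0,"tz":0,"twist":0,"grip":0}]'; python3 - <<'E'
from h import *
t=snap("top","t36");s=snap("side","s36");crop(s,"s36c",(285,250),100,3);crop(t,"t36c",(330,180),150,2)
E
```

```text
time: 45.08
tool_pos: [0.3611, -0.4736, 0.276]
ee_rot: [-3.141, 0.0, 0.057]
wrist_force: [-0.0, 0.1, 0.0]
width: 0.0005
```

View pics/s36c.png

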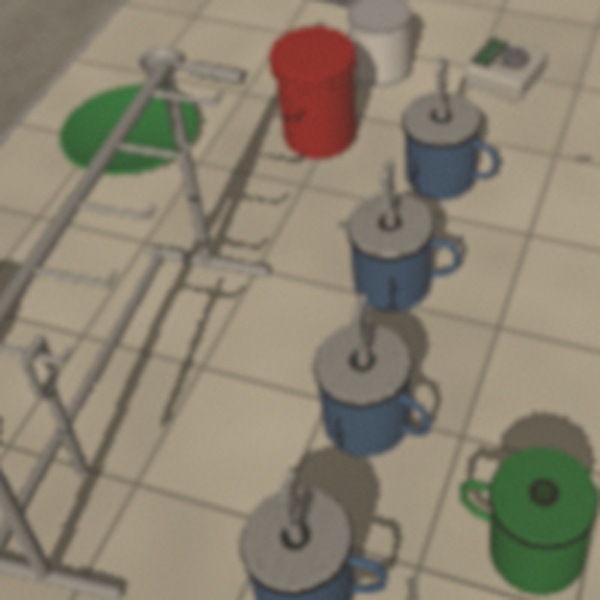

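View pics/t36c.png

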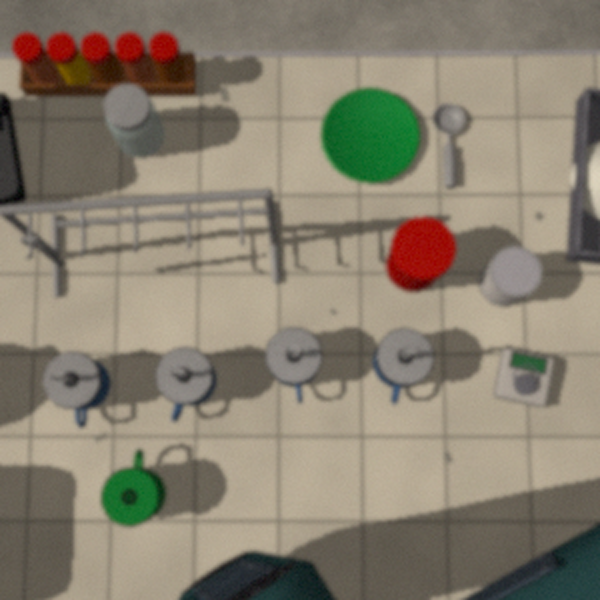

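```bash
python3 - <<'E'
from h import *
s=snap("side");o=s["obs"]
for h in [(442,115),(390,222),(362,360),(294,535)]:
    P=onz(s,(185+h[0]/3,150+h[1]/3),.0865); 
    print(np.round(P,3),[np.round((proj(s,[P[0],P[1],z])[0]-[185,150])*3) for z in(.158,.168,.178)])
print(o["time"],o["wrist_force"])
crop(s,"s37",(318,205),50,6)
E
```

```text
[ 0.471 -0.152  0.087] [array([442.,  60.]), array([442.,  52.]), array([442.,  44.])]
[0.474 0.008 0.087] [array([387., 167.]), array([387., 158.]), array([387., 150.])]
[0.445 0.164 0.087] [array([358., 305.]), array([357., 297.]), array([356., 289.])]
[0.44  0.325 0.087] [array([285., 483.]), array([283., 475.]), array([282., 467.])]
45.175 [-5.52131986e-04  3.87631984e-01 -7.29394448e-01]
```

View pics/s37.png

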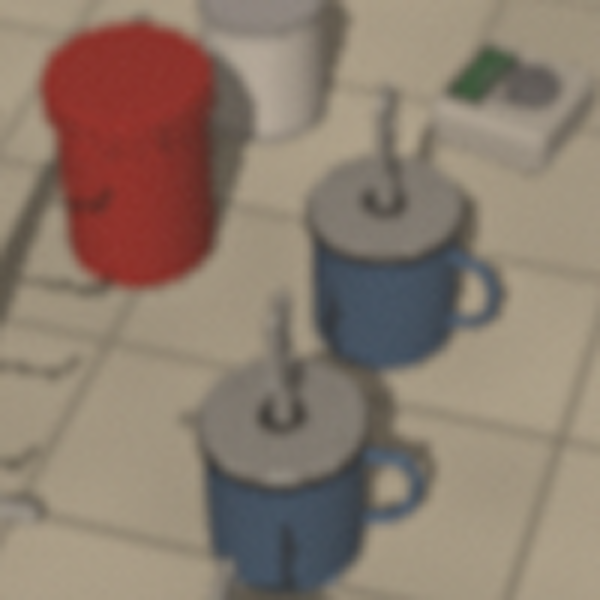

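```bash
python3 - <<'E'
from h import *
s=snap("side");crop(s,"s38",(290,310),45,6)
P=np.array([.4385,.3235,0])
u0=np.array([245,265])
for z in(.0865,.136,.158,.168): print(z,(proj(s,[P[0],P[1],z])[0]-u0)*6)
E
```

```text
0.0865 [233.15997634 376.15055866]
0.136 [220.53826494 305.25256993]
0.158 [214.5662085 271.7425566]
0.168 [211.77234751 256.07374838]
```

View pics/s38.png

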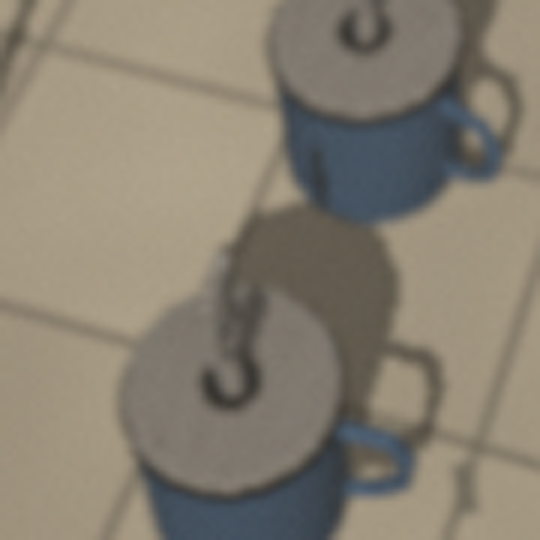

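```bash
python3 - <<'E'
from h import *
s=snap("side")
u0=np.array([245,265])
for dz in (0,.015):
  for dy in(-.012,0,.012): print(dz,dy,[np.round((proj(s,[.4375,.3255+dy,z+dz])[0]-u0)*6) for z in(.114,.158)])
E
```

```text
0 -0.012 [array([240., 314.]), array([228., 248.])]
0 0 [array([227., 343.]), array([215., 278.])]
0 0.012 [array([214., 373.]), array([201., 308.])]
0.015 -0.012 [array([236., 292.]), array([224., 224.])]
0.015 0 [array([223., 321.]), array([211., 254.])]
0.015 0.012 [array([210., 352.]), array([197., 285.])]
```

The projected loop corners for a fully lowered stick (top at y≈248 in the crop) match what I see (y≈247), so the sticks are down on the mug floors. Handing in.

```bash
python3 - <<'E'
from bench import ticket
print(ticket.close_job())
E
```

```text
the job is handed in; nothing more can be done
None
```

I put a tea stick in each of the four blue mugs, then pressed the timer's start button and let it go. The job was handed in at about 45 s; handing in gives no verdict.

- **Sticks:** They came from the four right-hand hooks. The leftmost stick still hangs on its hook. I let each go with its foot about 8 mm above the counter, judged from the tool height. I compared how high the sticks stand with the side view:
  - The leftmost mug fits a fully lowered stick once the loop's width is allowed for.
  - The two middle mugs looked 5–6 mm high in a rougher check, which is within the 15 mm limit. I did not recheck them.
  - The rightmost mug fitted.
- **Knocked mug:** The leftmost mug had been pushed about 3 cm aside during the run. I saw this before lowering its stick and measured the hole again.
- **Timer:** The press force rose to about 5 N, which is the fully-down value, at roughly 5 mm of travel. I then raised the arm clear. There is no reading of the button itself, so the camera view is the only check that it came back out.
- **Other things:** The last pictures show the mugs upright and the canister, milk tin and green mug where they were. The arm was clear of everything, with about zero wrist force.

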